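Grease the polisher and fit its green label holder in the shelf rail

TASK

Grease the polisher and mark it as done: pump the red lever of the grease pump at least three full strokes, each one all the way down to its stop and then all the way back up. Then take the green label holder out of the wooden rack and push its tongue down behind the lip of the rail on the blue shelf's front edge, in the bay between the two black stops, against the spring strip until the head sits fully home on the lip. Finish while still holding it pressed home there, with the lever up, and leave everything else where it stands.

Things in the scene. Friction and masses are not known exactly. Their poses are not given: they have to be found in the camera images.
- lever (a joint): lever of the grease pump, a hinge: 0 = right up (where its spring returns it), 0.8 rad = right down against its stop. Pushed down square on the paddle it takes about 4 N at the top and 10 N at the bottom.
- paddle (a point): centre of the upper face of the lever's red paddle (100 mm long, 36 wide, 12 thick), 160 mm from the pivot along the lever. Axes are the lever's own: at joint 0 z is vertical and the lever runs from the pivot along -x, rising 0.55 rad above level; right down it dips 0.25 rad below level. Push it from above with shut fingers anywhere along it; nothing stands above it
- pivot (a point): pivot of the lever, 150 mm above the table on the grey pump body (the pump is fixed, up to 152 mm high, 120 mm wide, with an amber reservoir on its far side). Axes: x from the pivot away from the lever, y along the hinge, z up
- green_holder_c (a point): centre of the GREEN label holder's head. Head 44 mm wide (y), 18 thick (x), 60 tall, a white card on both faces; below it a tongue 40 mm wide, 6 thick, 30 long, chamfered 2 mm at the foot; 90 mm tall in all, about 60 g. The point is 60 mm above the foot, 30 mm above the shoulder (head's underside), 30 mm below the top. x through the thickness, y along the width, z up
- green_holder: the same green label holder; its origin is at the foot of the tongue, 60 mm below the centre of the head
- green_holder_shoulder (a point): the middle of the green holder's shoulder (underside of the head, 30 mm above the foot and 30 mm below the centre of the head)
- rack: fixed wooden rack, 60 mm (x) by 200 (y), 26 high; three slots 62 mm apart in a row along y each hold the bottom 20 mm of an upright holder's tongue, with about 1 mm play, the holder's axes along the rack's; origin at the centre of its underside
- bay (a point): middle of the rail's bay at the height of the lip's top edge, 75 mm above the table. The rail is an aluminium channel, 10 mm wide inside (x), open at the top, lip and back wall 3 mm thick; the bay is 52 mm long (y) between two black stops. x to the back of the shelf, y along the rail, z up. Home, the holder's shoulder rests on lip and back wall at this height
- shelf: fixed blue steel shelf, 280 mm wide (y), 145 deep, carrying the rail on its front (-x) edge; origin on the table under the bay. Its board lies 3 mm below the lip's top; glass rods on it from 30 mm behind the bay reach 15 mm above the lip, and a back board 140 mm behind reaches 50 mm above it
- spring_strip (a joint): orange sprung strip in the bottom of the bay, its top 22 mm below the lip: 0 = up, grows (m) as it is pressed down. The tongue touches it 8 mm before home; it takes about 4.5 N to start and 9 N at home (0.008), and lifts the holder out of home again if it is let go. Beyond home the lip is rigid
- red_holder_c (a point): bystander, same form but RED: stays in the rack; centre of its head
- white_holder_c (a point): bystander, same form but pale GREY: stays in the rack; centre of its head
- tumbler_rim (a point): bystander: drinking glass, 72 mm wide, 100 mm tall; centre of its mouth
- oil_bottle: bystander: yellow bottle, 60 mm wide, 160 mm tall; origin at its underside
- wax_tin: bystander: copper-coloured jar, 72 mm wide, 60 mm tall; origin at its underside
- wrench_grip (a point): bystander: steel wrench lying on the table; the point is on its handle
- paperweight: bystander: green glass paperweight, 72 mm wide, 60 mm tall; origin at its underside
Mind the look-alikes: they are no part of the job. There is more than one size of the green_holder; the job needs the middle-sized.

How it is judged:
By the outcome, as a careful person would: the job done as asked, in the order asked, and still so for the second after the job is handed in, while the arm keeps its last pose, push and grip.
It also fails if it takes over 61 s, if anything falls off the work surface, if the arm or the gripper's body presses on something with over 40 N, if the wrist force passes 120 N, or if a joint passes its speed limit or range.

ROBOT

A 7-joint arm with a two-finger parallel gripper is mounted at the origin on the work surface. World frame = base frame: x ahead of the robot, y to its left, z up, the work surface at z = 0. Lengths are in m, angles in rad, forces in N, time in s.
With the tool pointing down it reaches from about 0.425 to 0.95 m from the base axis. Payload 16.7 kg.
Tool frame: the origin (TCP) lies midway between the tips of the shut fingers; the grasp point (between the pads) lies 19 mm behind it; z points along the fingers, x is the direction in which the jaws open and shut, and the axes are right-handed (so a half turn about z gives the same grasp; the last joint's range is limited). The gripper opens to 94 mm and grips with 3 to 60 N. Pads are 16 mm wide; open, the fingers measure 119 mm over their backs; the gripper's body (75 mm by 177 mm) begins 78 mm behind the grasp point.
Start: joints at [1, 0.426, 0.074, 1.606, -0.034, 1.111, -0.067], TCP at [0.276, -0.616, 0.166] pointing down, gripper open.
Joint ranges: [-2.85, 2.85], [-0.5, 2.14], [-1.23, 1.37], [0.21, 2.46], [-1.02, 4.16], [0.16, 2.05], [-2.73, 2.73]. Speed limits (rad/s): [1.89, 1.89, 2.39, 2.39, 3.01, 3.01, 3.01].

INTERFACE

Orientations are given as a rotation vector (axis times angle).
In Python, from bench import r gives the robot as it stands. The module is installed in compiled form; this text tells all that it offers.
- The arm moves only by the tool move_arm, never from a script. Its arguments are lists of equal length, an entry for each row: "gripper": the closure, from -1 (fully open) to 1 (shut), so that 0 is half open; "xyz": the shift along the tool's x, y, z in cm, a list of three; "spin": the turn about the tool's z in rad. A call has 1 to 10 rows; each row shifts and turns the commanded pose from where the row before left it, along the tool's axes as they then stand; what a row does not reach is not made up. A row lasts 1/12 s, in which the tool goes at most 41.7 mm and 7.16 degrees, less where a joint would pass 70% of its speed; a pose out of reach is approached as far as the arm can. A call with a gripper value outside its range is refused whole. The fingers move at their own pace and stop on an object; "grip_force" is the grip in N (left out, the last holds). Time passes only in rows, so rows that do not move let the fingers close. It gives the time, the measured TCP pose, the force and the opening at its end, in the units of the state.
- r.sense(): the state, without advancing time (a new reading comes with each control period).
- r.snapshot(name): name is "scene" or "top" or "wrist"; returns the picture (420x560x3 uint8, red, green, blue); there is no depth.
- r.calibration(name): a dict with "fx", "fy", "cx", "cy" (pixels), "extrinsics" (4x4, takes a point from camera to world coordinates); the wrist camera has in their place "mount" (4x4, takes a point from camera to tool coordinates, whose origin is the TCP and whose axes are the tool frame's). Camera axes: x right, y down, z forward; pixel columns grow to the right and rows downward; lengths in m; the calibration is good to about 2 mm. The wrist camera is an equidistant fisheye: a pixel r from the principal point sees the ray r / f radians off the axis. A picture is of the moment at which its call begins: read the wrist's pose just before it. calibration takes no time and is no camera call.
- r.finish_job(): hands the job in, once; it reports no verdict.
Trained networks look in the newest picture that a camera, given by its name, has taken for a name from the list of things; names that differ only in an ending like _2 or _b are one class to them, and where a whole thing is asked for, a point or a joint stands for the part that bears it (a point fixed in the world has none). Each returns a list of dicts, best first, with "conf" (0 to 1); they miss things now and then, are a little off and sometimes report something else, mostly with a low value. They report only what shows in the picture. A call takes as long as a camera call. They do not tell look-alikes from the thing itself.
- r.trace(query, camera): "mask" (420x560 bool, what is visible of it) and "extent" ([left, top, right, bottom] in pixels, round what is visible of it).
The state is a dict: "time_s": time; "q": joint angles; "joint_velocities": joint speeds; "joint_efforts": joint torques, N m; "eef_pos": TCP position; "ee_rot": TCP orientation; "wrist_force": force on the tool from outside, world axes, zero at the start; "wrist_torque": the same for the moment, N m; "finger_gap": opening from 0.0 (shut) to 1.0 (fully open).
Only numpy, scipy, OpenCV 4.12 (cv2) and the standard library are available. Lean on these libraries where they do the work, as an engineer would, in place of code of your own. Each camera call takes 0.05 s, during which the arm holds its last target.

## Working session

There is one attempt and no reset: what is moved stays moved. The work goes in short steps, Python scripts to look and compute and a tool call to move; the robot and the scene stay as the last step left them, time stands still between calls to the robot, and variables do not carry over. Pictures are saved under pics/ and viewed, and the job is handed in when it is done.

Besides the shell and the picture viewer there is one more tool, called after "Emit:" as name(argument=value, ...), one argument or row to a line, values as JSON. move_arm: Moves the arm, as the interface text tells. Its arguments: {"type":"object","properties":{"gripper":{"type":"array","items":{"type":"number"}},"xyz":{"type":"array","items":{"type":"array","items":{"type":"number"}}},"spin":{"type":"array","items":{"type":"number"}},"grip_force":{"type":"number"}},"required":["gripper","xyz","spin"]}

```bash
ls; mkdir -p pics
python3 - <<'E'
from bench import r
import cv2,numpy as np
np.set_printoptions(precision=4,suppress=True)
s=r.sense();print(s)
for n in ["scene","top","wrist"]:
    im=r.snapshot(n);cv2.imwrite(f"pics/{n}0.png",im[:,:,::-1]);c=r.calibration(n);print(n,c)
E
```

```text
pics
{'time_s': 0.0, 'q': array([ 1.0005,  0.4267,  0.0738,  1.6066, -0.0341,  1.1108, -0.0671]), 'joint_velocities': array([-0.0008,  0.0009,  0.0001,  0.0003,  0.0008,  0.0021, -0.0006]), 'joint_efforts': array([  0.0022, -93.5793,   3.6676, -45.4173,  -0.049 ,   0.0205,
         0.    ]), 'eef_pos': array([ 0.2755, -0.6157,  0.165 ]), 'ee_rot': array([-2.6359,  1.7082,  0.0018]), 'wrist_force': array([ 0.3143,  0.3919, -0.447 ]), 'wrist_torque': array([ 0.0049, -0.0472,  0.0059]), 'finger_gap': 1.0013466520449112}
scene {'fx': 467.9310654290835, 'fy': 467.9310654290835, 'cx': 277.4795333191389, 'cy': 207.40362561329223, 'extrinsics': array([[-0.2956,  0.6973, -0.653 ,  1.3142],
       [ 0.9553,  0.2097, -0.2085,  0.2835],
       [-0.0084, -0.6854, -0.7281,  1.0726],
       [ 0.    ,  0.    ,  0.    ,  1.    ]])}
top {'fx': 413.0206670857991, 'fy': 413.0206670857991, 'cx': 284.2347423312195, 'cy': 209.38223505889016, 'extrinsics': array([[-0.0189, -0.9955,  0.0926,  0.37  ],
       [-0.9998,  0.0184, -0.0061,  0.003 ],
       [ 0.0043, -0.0927, -0.9957,  1.5827],
       [ 0.    ,  0.    ,  0.    ,  1.    ]])}
wrist {'fx': 325.19226210127806, 'fy': 325.19226210127806, 'cx': 275.94071081772677, 'cy': 208.4634425211846, 'mount': array([[ 1.    ,  0.0002,  0.0007, -0.001 ],
       [-0.0003,  0.9634,  0.2681, -0.0785],
       [-0.0006, -0.2681,  0.9634, -0.2188],
       [ 0.    ,  0.    ,  0.    ,  1.    ]])}
```

View pics/scene0.png

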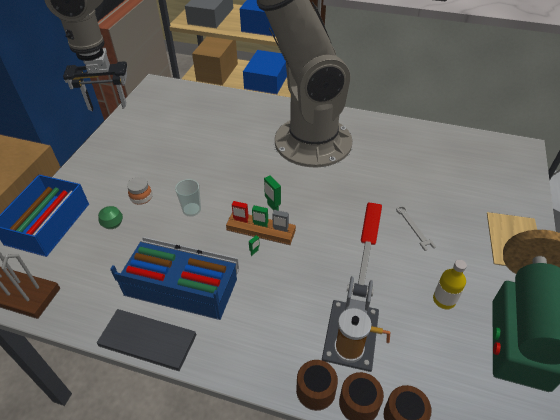

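View pics/top0.png

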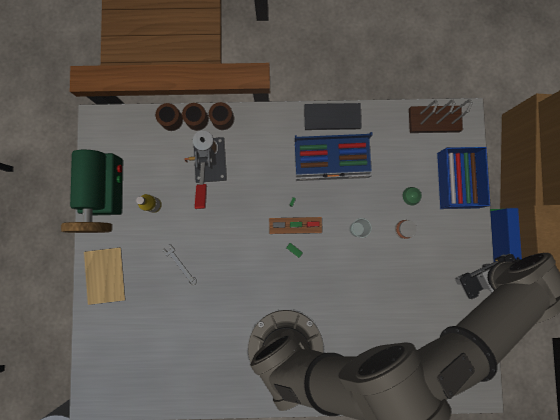

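View pics/wrist0.png

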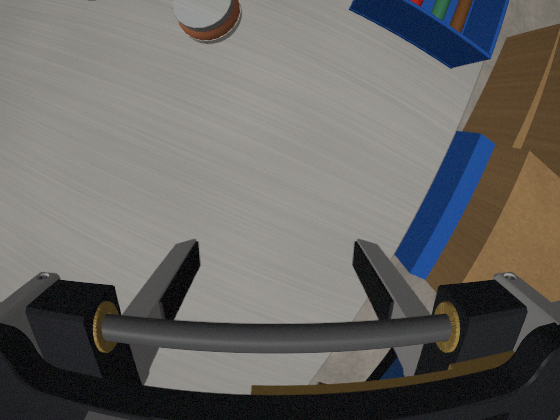

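```bash
cat > h.py <<'E'
from bench import r
import cv2,numpy as np
from scipy.spatial.transform import Rotation as R
np.set_printoptions(precision=4,suppress=True)
def K(n):
    c=r.calibration(n);return c
def proj(n,p):
    c=K(n);p=np.atleast_2d(p);T=np.linalg.inv(c['extrinsics']);q=p@T[:3,:3].T+T[:3,3]
    return np.c_[c['cx']+c['fx']*q[:,0]/q[:,2],c['cy']+c['fy']*q[:,1]/q[:,2]]
def ray(n,u,v):
    c=K(n);E=c['extrinsics'];d=E[:3,:3]@np.array([(u-c['cx'])/c['fx'],(v-c['cy'])/c['fy'],1]);return E[:3,3],d/np.linalg.norm(d)
def onz(n,u,v,z):
    o,d=ray(n,u,v);return o+d*(z-o[2])/d[2]
def wcam(s):
    T=np.eye(4);T[:3,:3]=R.from_rotvec(s['ee_rot']).as_matrix();T[:3,3]=s['eef_pos'];return T@K('wrist')['mount']
def wproj(p,s):
    c=K('wrist');T=np.linalg.inv(wcam(s));q=np.atleast_2d(p)@T[:3,:3].T+T[:3,3]
    a=np.arctan2(np.hypot(q[:,0],q[:,1]),q[:,2]);h=np.hypot(q[:,0],q[:,1])+1e-12
    return np.c_[c['cx']+c['fx']*a*q[:,0]/h,c['cy']+c['fx']*a*q[:,1]/h]
def wonz(u,v,z,s):
    c=K('wrist');T=wcam(s);x,y=u-c['cx'],v-c['cy'];h=np.hypot(x,y)+1e-12;a=h/c['fx']
    d=T[:3,:3]@np.array([np.sin(a)*x/h,np.sin(a)*y/h,np.cos(a)]);o=T[:3,3];return o+d*(z-o[2])/d[2]
def crop(im,x0,y0,x1,y1,k,f):
    cv2.imwrite(f,cv2.resize(im[y0:y1,x0:x1],None,fx=k,fy=k,interpolation=cv2.INTER_CUBIC)[:,:,::-1])
E
python3 - <<'E'
from h import *
a=cv2.imread('pics/scene0.png')[:,:,::-1];b=cv2.imread('pics/top0.png')[:,:,::-1]
crop(a,200,160,320,260,6,'pics/c1.png')
crop(a,100,220,260,330,5,'pics/c2.png')
crop(a,310,190,400,370,3.3,'pics/c3.png')
crop(b,260,120,380,270,4,'pics/c4.png')
crop(b,170,120,240,220,5,'pics/c5.png')
for q in ['green_holder','paddle','pivot','rack','shelf','bay','green_holder_c']:
  for n in ['scene','top']:
    try:
      for d in r.trace(q,n): print(q,n,d['conf'],d['extent'],d['mask'].sum())
    except Exception as e: print(q,e)
print(r.sense()['time_s'])
E
```

```text
green_holder scene 0.68 [248.9, 236.4, 263.4, 255.4] 166
green_holder scene 0.65 [252.7, 207.5, 268.5, 228.1] 287
green_holder scene 0.62 [262.8, 175.8, 281.1, 211.0] 425
green_holder top 0.53 [289.1, 222.6, 301.7, 230.6] 70
green_holder top 0.47 [288.0, 244.0, 303.8, 260.5] 127
paddle scene 0.77 [354.9, 205.7, 382.0, 296.4] 965
paddle scene 0.27 [225.3, 211.9, 296.0, 244.4] 1015
paddle top 0.9 [193.8, 157.4, 207.3, 209.8] 445
paddle top 0.71 [164.8, 242.8, 194.1, 284.5] 246
paddle top 0.57 [135.4, 194.0, 162.3, 214.7] 347
pivot scene 0.69 [113.4, 234.2, 238.2, 316.8] 6849
pivot scene 0.55 [324.5, 203.0, 389.5, 372.6] 4328
pivot scene 0.3 [254.3, 206.8, 268.7, 227.7] 317
pivot top 0.78 [192.7, 132.6, 227.0, 207.5] 1776
rack scene 0.76 [223.6, 212.5, 298.4, 243.7] 996
rack scene 0.64 [395.6, 204.4, 432.4, 252.9] 334
rack top 0.55 [269.0, 214.7, 325.5, 230.4] 643
shelf scene 0.78 [113.6, 237.4, 236.3, 322.9] 6844
shelf top 0.82 [291.8, 130.7, 371.7, 184.1] 3311
bay scene 0.83 [112.1, 235.2, 238.1, 321.3] 6807
bay top 0.64 [293.0, 132.8, 374.2, 182.4] 3263
bay top 0.43 [350.2, 215.8, 372.8, 235.1] 332
green_holder_c scene 0.68 [248.9, 236.4, 263.4, 255.4] 166
green_holder_c scene 0.65 [252.7, 207.5, 268.5, 228.1] 287
green_holder_c scene 0.62 [262.8, 175.8, 281.1, 211.0] 425
green_holder_c top 0.53 [289.1, 222.6, 301.7, 230.6] 70
green_holder_c top 0.47 [288.0, 244.0, 303.8, 260.5] 127
0.85
```

View pics/c1.png

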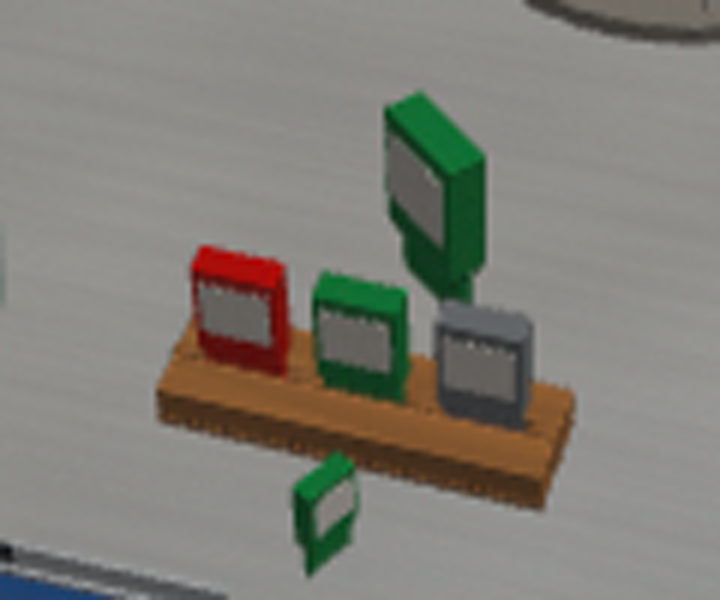

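View pics/c2.png

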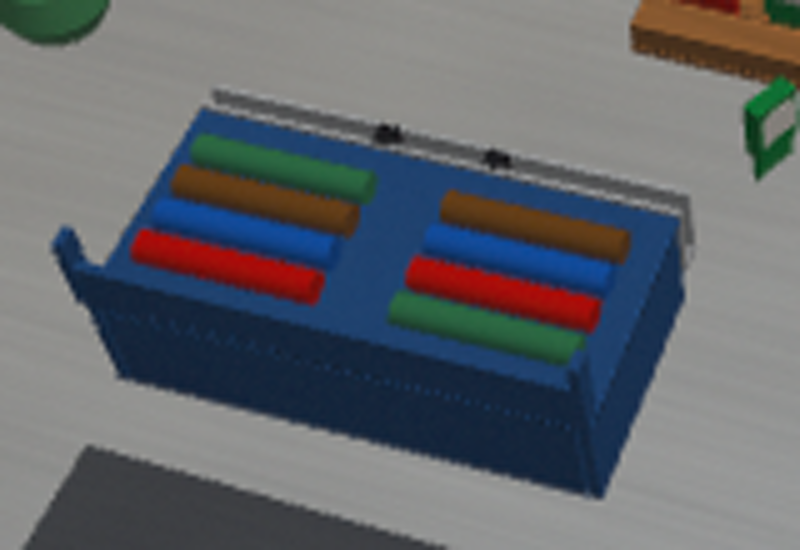

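View pics/c3.png

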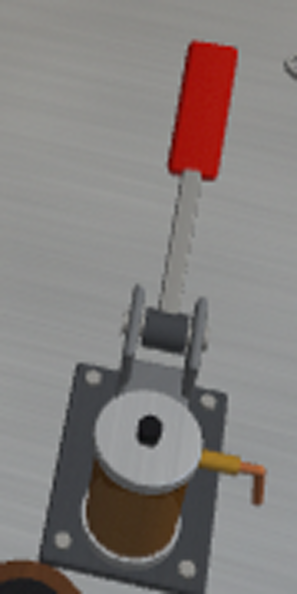

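View pics/c4.png

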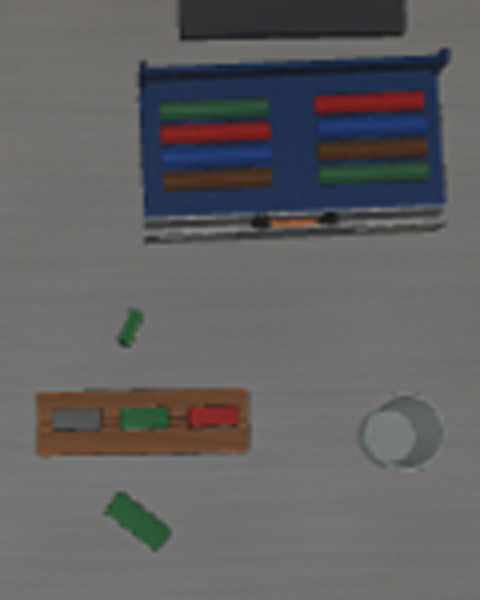

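View pics/c5.png

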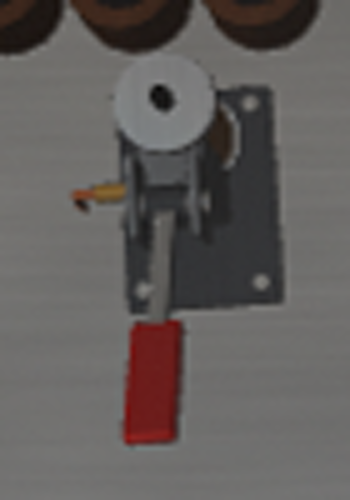

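Run:
```python
from h import *
print('paddle top',onz('top',200.6,196.4,.239),'near end',onz('top',170+150/5,120+441/5,.26),'far',onz('top',170+158/5,120+322/5,.213))
print('paddle scene',onz('scene',310+203/3.3,190+110/3.3,.239))
print('pivot top',onz('top',202.6,160.6,.15),'scene',onz('scene',310+166/3.3,190+328/3.3,.15))
print('rack green top',onz('top',260+145/4,120+418/4,.096),'grey',onz('top',260+78/4,120+419/4,.096),'red',onz('top',260+214/4,120+416/4,.096))
print('scene green top',onz('scene',200+360/6,160+291/6,.096),'grey',onz('scene',200+484/6,160+320/6,.096),'red',onz('scene',200+240/6,160+264/6,.096))
print('bay top',onz('top',260+295/4,120+223/4,.062),'scene',onz('scene',100+443/5,220+146/5,.075), 'stops',onz('scene',100+388/5,220+134/5,.075),onz('scene',100+497/5,220+159/5,.075),onz('top',260+260/4,120+222/4,.075),onz('top',260+330/4,120+218/4,.075))
print('rail ends top backwall',onz('top',260+145/4,120+216/4,.072),onz('top',260+445/4,120+207/4,.072),'lip',onz('top',260+145/4,120+240/4,.075),onz('top',260+445/4,120+228/4,.075))
```

```text
paddle top [0.5428 0.2678 0.239 ] near end [0.5019 0.2656 0.26  ] far [0.5865 0.2695 0.213 ]
paddle scene [0.5521 0.2732 0.239 ]
pivot top [0.681  0.2782 0.15  ] scene [0.6811 0.2806 0.15  ]
rack green top [ 0.4528 -0.0483  0.096 ] grey [0.453 0.012 0.096] red [ 0.4535 -0.1106  0.096 ]
scene green top [ 0.457  -0.0427  0.096 ] grey [0.4579 0.0194 0.096 ] red [ 0.4568 -0.1038  0.096 ]
bay top [ 0.634  -0.1933  0.062 ] scene [ 0.6373 -0.1865  0.075 ] stops [ 0.6384 -0.2187  0.075 ] [ 0.637  -0.1549  0.075 ] [ 0.6332 -0.1592  0.075 ] [ 0.6358 -0.2241  0.075 ]
rail ends top backwall [ 0.6413 -0.0532  0.072 ] [ 0.6447 -0.3315  0.072 ] lip [ 0.6184 -0.0526  0.075 ] [ 0.6245 -0.3301  0.075 ]
```

Run:
```python
from h import *
s=r.sense();M=R.from_rotvec(s['ee_rot']).as_matrix();print(M)
t=np.array([.54,.268,.32]);print((t-s['eef_pos'])@M*100)
# big & small green in scene/top
print('big',onz('top',260+138/4,120+521/4,.12),onz('scene',200+435/6,160+125/6,.12),onz('scene',200+440/6,160+125/6,.14),onz('top',260+138/4,120+521/4,.14))
print('small',onz('top',260+130/4,120+328/4,.06))
```

```text
[[ 0.4084 -0.9128 -0.    ]
 [-0.9128 -0.4084  0.    ]
 [-0.     -0.     -1.    ]]
[-69.903  -60.2361 -15.429 ]
big [ 0.3608 -0.0394  0.12  ] [ 0.3613 -0.0352  0.12  ] [ 0.3806 -0.0262  0.14  ] [ 0.3609 -0.0388  0.14  ]
small [ 0.5386 -0.0375  0.06  ]
```

Emit:
move_arm(
  gripper=[1,1,1,1,1,1,1,1,1,1],
  xyz=[
    [0,0,-1.6],
    [0,0,-1.6],
    [0,0,-1.6],
    [0,0,-1.6],
    [0,0,-1.6],
    [0,0,-1.6],
    [0,0,-1.6],
    [0,0,-1.6],
    [0,0,-1.6],
    [0,0,-1.6],
  ],
  spin=[-0.115,-0.115,-0.115,-0.115,-0.115,-0.115,-0.115,-0.115,-0.115,-0.115],
  grip_force=30,
)

```text
time_s: 1.68
eef_pos: [0.2756, -0.616, 0.3265]
ee_rot: [3.142, 0.009, -0.0]
wrist_force: [-0.3, -0.4, 0.1]
finger_gap: 0.324
```

Emit:
move_arm(
  gripper=[1,1,1,1,1,1,1,1,1,1],
  xyz=[
    [2.7,-3.0,0],
    [2.7,-3.0,0],
    [2.7,-3.0,0],
    [2.7,-3.0,0],
    [2.7,-3.0,0],
    [2.7,-3.0,0],
    [2.7,-3.0,0],
    [2.7,-3.0,0],
    [2.7,-3.0,0],
    [2.7,-3.0,0],
  ],
  spin=[0,0,0,0,0,0,0,0,0,0],
)

```text
time_s: 2.52
eef_pos: [0.5467, -0.3145, 0.326]
ee_rot: [3.141, -0.0, 0.001]
wrist_force: [0.8, -1.6, 0.2]
finger_gap: 0.004
```

Run:
```python
from h import *
s=r.sense();im=r.snapshot('wrist');np.savez('w1.npz',im=im,p=s['eef_pos'],q=s['ee_rot'])
cv2.imwrite('pics/w1.png',im[:,:,::-1])
print(wproj([[.635,-.19,.075],[.455,-.046,.096]],s))
```

```text
[[337.2329  90.0084]
 [210.4634  -7.2619]]
```

View pics/w1.png

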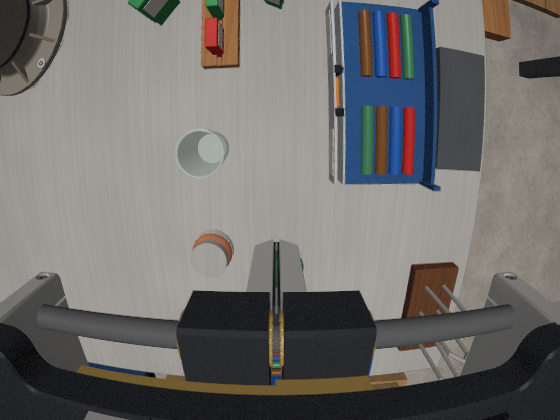

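Emit:
move_arm(
  gripper=[1,1,1,1,1,1,1,1,1,1],
  xyz=[
    [0,-4.1,0],
    [0,-4.1,0],
    [0,-4.1,0],
    [0,-4.1,0],
    [0,-4.1,0],
    [0,-4.1,0],
    [0,-4.1,0],
    [0,-4.1,0],
    [0,-4.1,0],
    [0,-4.1,0],
  ],
  spin=[0,0,0,0,0,0,0,0,0,0],
)

```text
time_s: 3.4
eef_pos: [0.5453, 0.0957, 0.3261]
ee_rot: [3.141, -0.001, 0.001]
wrist_force: [1.8, 0.1, -0.0]
finger_gap: 0.009
```

Run:
```python
from h import *
s=r.sense();im=r.snapshot('wrist');np.savez('w2.npz',im=im,p=s['eef_pos'],q=s['ee_rot'])
cv2.imwrite('pics/w2.png',im[:,:,::-1]);print(s['eef_pos'],s['q'],s['wrist_force'])
print(wproj([[.545,.268,.239],[.681,.279,.15]],s))
```

```text
[0.5453 0.0957 0.3261] [ 0.2248  0.1641 -0.5875  1.6315  0.0929  1.3734 -0.3751] [ 1.7528  0.0858 -0.0172]
[[275.3893  23.8061]
 [384.865   42.2425]]
```

View pics/w2.png

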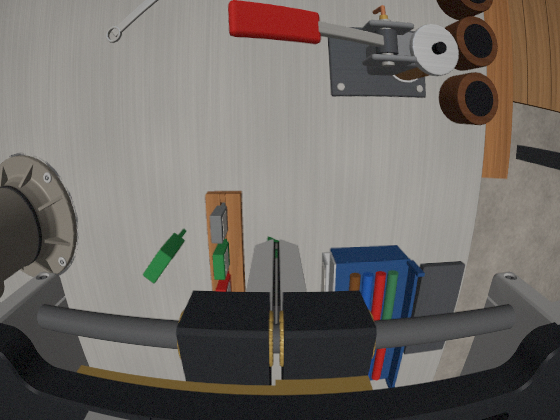

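Emit:
move_arm(
  gripper=[1,1,1,1,1,1,1,1,1],
  xyz=[
    [0,-4.1,0],
    [0,-4.1,0],
    [0,-4.1,0],
    [0,-4.1,0],
    [0,-0.9,2],
    [0,0,2],
    [0,0,2],
    [0,0,2],
    [0,0,2],
  ],
  spin=[0,0,0,0,0,0,0,0,0],
)

```text
time_s: 4.2
eef_pos: [0.5457, 0.2668, 0.2248]
ee_rot: [-3.142, -0.0, -0.0]
wrist_force: [-0.2, 0.5, 0.6]
finger_gap: 0.005
```

Emit:
move_arm(
  gripper=[1,1,1,1],
  xyz=[
    [0,0,2],
    [0,0,2],
    [0,0,2],
    [0,0,2],
  ],
  spin=[0,0,0,0],
)

```text
time_s: 4.53
eef_pos: [0.5459, 0.2673, 0.1457]
ee_rot: [-3.141, 0.0, -0.001]
wrist_force: [-6.1, 0.2, 13.1]
finger_gap: 0.008
```

Run:
```python
from h import *
im=r.snapshot('scene');crop(im,290,130,430,370,2.4,'pics/s2.png');s=r.sense();print(s['eef_pos'],s['wrist_force'],s['wrist_torque'])
```

```text
[0.5447 0.2666 0.142 ] [3.3125 3.9742 3.5452] [ 0.9047 -1.1055  0.0404]
```

View pics/s2.png

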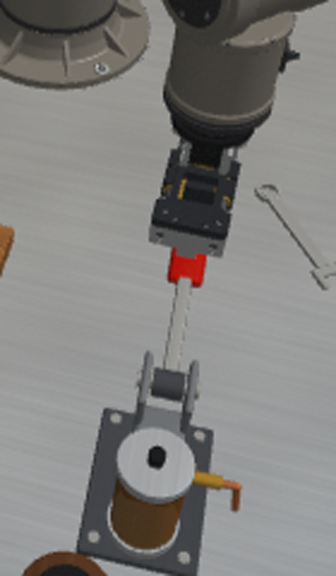

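Emit:
move_arm(
  gripper=[1,1,1,1],
  xyz=[
    [0,0,1],
    [0,0,0.5],
    [0,0,0],
    [0,0,0],
  ],
  spin=[0,0,0,0],
)

```text
time_s: 4.92
eef_pos: [0.5454, 0.2672, 0.1315]
ee_rot: [-3.141, -0.001, 0.001]
wrist_force: [-5.3, -1.0, 9.0]
finger_gap: 0.004
```

Run:
```python
from h import *
im=r.snapshot('wrist');cv2.imwrite('pics/w3.png',im[:,:,::-1]);s=r.sense();print(s['eef_pos'],s['wrist_force'],s['wrist_torque'])
im=r.snapshot('top');crop(im,150,100,250,230,4,'pics/t3.png');s=r.sense();print(s['eef_pos'],s['wrist_force'],s['wrist_torque'])
```

```text
[0.5454 0.2673 0.1317] [-5.2335 -0.5363 10.243 ] [-0.1798  1.3993 -0.0326]
[0.5455 0.2672 0.1318] [-6.2405 -1.1613  9.222 ] [-0.1879  1.4141 -0.0408]
```

View pics/w3.png

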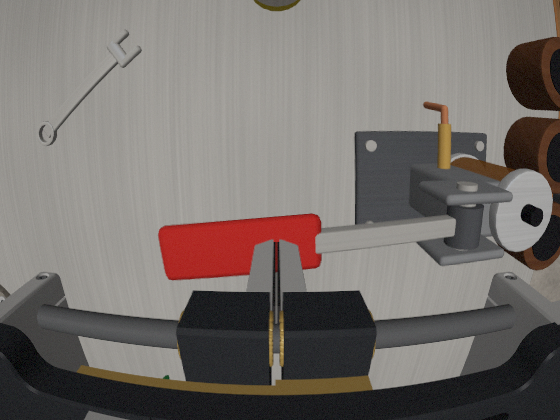

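Emit:
move_arm(
  gripper=[1,1,1],
  xyz=[
    [0,0,0.5],
    [0,0,0],
    [0,0,0],
  ],
  spin=[0,0,0],
)

```text
time_s: 5.27
eef_pos: [0.5458, 0.2674, 0.1268]
ee_rot: [-3.141, -0.0, -0.001]
wrist_force: [-4.4, 0.4, 9.5]
finger_gap: 0.005
```

Emit:
move_arm(
  gripper=[1,1,1],
  xyz=[
    [0,0,0.3],
    [0,0,0],
    [0,0,0],
  ],
  spin=[0,0,0],
)

```text
time_s: 5.52
eef_pos: [0.5457, 0.2674, 0.1239]
ee_rot: [-3.141, -0.0, -0.0]
wrist_force: [-4.8, 0.5, 9.8]
finger_gap: 0.003
```

Emit:
move_arm(
  gripper=[1,1,1],
  xyz=[
    [0,0,0.3],
    [0,0,0],
    [0,0,0],
  ],
  spin=[0,0,0],
)

```text
time_s: 5.77
eef_pos: [0.5456, 0.2675, 0.1209]
ee_rot: [-3.141, -0.0, -0.0]
wrist_force: [-5.9, -0.3, 9.2]
finger_gap: 0.0
```

Emit:
move_arm(
  gripper=[1,1,1],
  xyz=[
    [0,0,0.3],
    [0,0,0],
    [0,0,0],
  ],
  spin=[0,0,0],
)

```text
time_s: 6.02
eef_pos: [0.5455, 0.2675, 0.1179]
ee_rot: [-3.141, -0.001, -0.0]
wrist_force: [-5.5, 0.5, 9.9]
finger_gap: 0.005
```

Emit:
move_arm(
  gripper=[1,1,1],
  xyz=[
    [0,0,0.2],
    [0,0,0],
    [0,0,0],
  ],
  spin=[0,0,0],
)

```text
time_s: 6.27
eef_pos: [0.5455, 0.2675, 0.1159]
ee_rot: [-3.141, -0.001, -0.0]
wrist_force: [-5.9, 0.6, 10.2]
finger_gap: 0.005
```

Emit:
move_arm(
  gripper=[1,1,1],
  xyz=[
    [0,0,0.2],
    [0,0,0],
    [0,0,0],
  ],
  spin=[0,0,0],
)

```text
time_s: 6.52
eef_pos: [0.5455, 0.2675, 0.1139]
ee_rot: [-3.141, -0.001, 0.0]
wrist_force: [-6.8, 0.5, 9.6]
finger_gap: 0.005
```

Emit:
move_arm(
  gripper=[1,1,1],
  xyz=[
    [0,0,0.2],
    [0,0,0],
    [0,0,0],
  ],
  spin=[0,0,0],
)

```text
time_s: 6.77
eef_pos: [0.5454, 0.2675, 0.1119]
ee_rot: [-3.141, -0.001, 0.0]
wrist_force: [-6.3, 0.5, 10.4]
finger_gap: 0.003
```

Emit:
move_arm(
  gripper=[1,1,1],
  xyz=[
    [0,0,0.2],
    [0,0,0],
    [0,0,0],
  ],
  spin=[0,0,0],
)

```text
time_s: 7.02
eef_pos: [0.5454, 0.2675, 0.1099]
ee_rot: [-3.141, -0.001, 0.0]
wrist_force: [-6.2, 0.7, 10.5]
finger_gap: 0.004
```

Run:
```python
from h import *
im=r.snapshot('wrist');cv2.imwrite('pics/w4.png',im[:,:,::-1]);s=r.sense();print(s['eef_pos'],s['wrist_force'],s['wrist_torque'])
```

```text
[0.5454 0.2674 0.1099] [-5.7941 -0.148  10.3283] [ 0.0305  1.531  -0.0092]
```

View pics/w4.png

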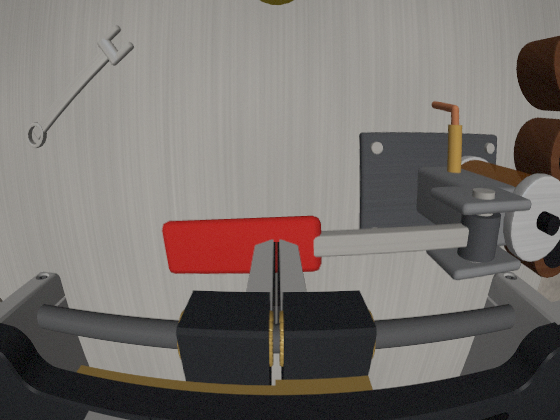

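Emit:
move_arm(
  gripper=[1,1,1,1],
  xyz=[
    [0,0,0.2],
    [0,0,0.1],
    [0,0,0],
    [0,0,0],
  ],
  spin=[0,0,0,0],
)

```text
time_s: 7.4
eef_pos: [0.5455, 0.2675, 0.1069]
ee_rot: [-3.141, -0.001, -0.0]
wrist_force: [-6.7, 0.1, 10.4]
finger_gap: 0.002
```

Emit:
move_arm(
  gripper=[1,1,1,1],
  xyz=[
    [0,0,0.2],
    [0,0,0.1],
    [0,0,0],
    [0,0,0],
  ],
  spin=[0,0,0,0],
)

```text
time_s: 7.73
eef_pos: [0.5456, 0.2675, 0.104]
ee_rot: [-3.141, -0.001, -0.0]
wrist_force: [-6.5, 0.3, 10.1]
finger_gap: 0.004
```

Run:
```python
from h import *
im=r.snapshot('scene');s=r.sense();print(s['eef_pos'],s['wrist_force'])
im2=im.copy()
u=np.array([-.997,-.07,0]);p=np.array([.681,.2785,.15])
k=3.5
big=cv2.resize(im[180:340,310:420],None,fx=k,fy=k,interpolation=cv2.INTER_CUBIC)
for th,c in((-.25,(0,255,0)),(-.1,(0,255,255)),(.05,(255,0,255))):
  for L in(.11,.21):
    d=u*np.cos(th)+np.array([0,0,np.sin(th)]);n=-u*np.sin(th)+np.array([0,0,np.cos(th)]);w=np.cross(d,n)
    for sg in(-1,1):
      q=proj('scene',p+d*L+n*.006+w*sg*.018)[0];cv2.circle(big,tuple(int(x) for x in (q-[310,180])*k),3,c,-1)
q=proj('scene',p)[0];cv2.circle(big,tuple(int(x) for x in (q-[310,180])*k),3,(255,255,255),-1)
cv2.imwrite('pics/s5.png',big[:,:,::-1])
```

```text
[0.5456 0.2675 0.104 ] [-5.4179  0.3688 10.4835]
```

View pics/s5.png

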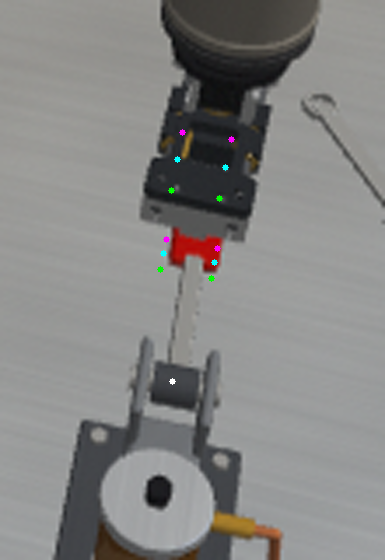

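Run:
```python
from h import *
im=r.snapshot('wrist');s=r.sense()
tcp=s['eef_pos'];print(wproj([tcp,tcp+[0,0,.02],tcp+[.025,0,0]],s))
u=np.array([-.997,-.07,0]);p=np.array([.681,.2785,.15]);out=im.copy()
for th,c in((-.25,(0,255,0)),(-.1,(0,255,255)),(.05,(255,0,255))):
  for L in(.11,.21):
    d=u*np.cos(th)+np.array([0,0,np.sin(th)]);n=-u*np.sin(th)+np.array([0,0,np.cos(th)]);w=np.cross(d,n)
    for sg in(-1,1):
      q=wproj(p+d*L+n*.006+w*sg*.018,s)[0];cv2.circle(out,tuple(int(x) for x in q),2,c,-1)
for pt in(tcp,p,p+[0,.02,0],p-[0,.02,0]):
  cv2.circle(out,tuple(int(x) for x in wproj(pt,s)[0]),2,(255,255,0),-1)
crop(out,140,120,560,330,1.9,'pics/w5.png')
```

```text
[[275.8582 232.8459]
 [275.8785 243.176 ]
 [310.6883 232.7625]]
```

View pics/w5.png

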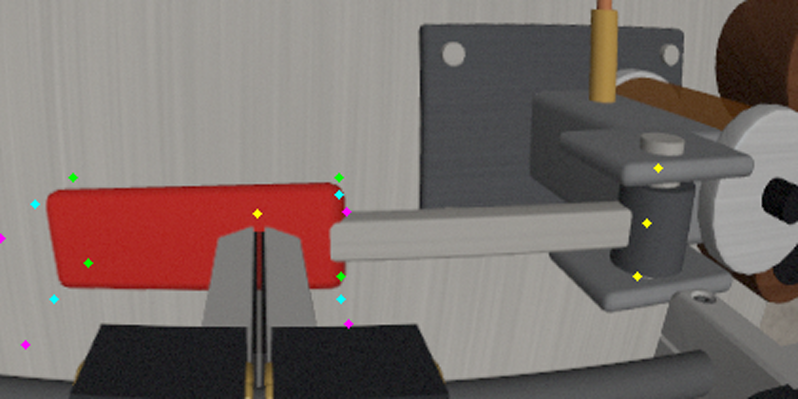

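Emit:
move_arm(
  gripper=[1,1,1,1],
  xyz=[
    [0,0,0.3],
    [0,0,0.2],
    [0,0,0],
    [0,0,0],
  ],
  spin=[0,0,0,0],
)

```text
time_s: 8.17
eef_pos: [0.5459, 0.2675, 0.099]
ee_rot: [-3.141, -0.0, -0.001]
wrist_force: [-3.8, 0.4, 10.3]
finger_gap: 0.006
```

Emit:
move_arm(
  gripper=[1,1,1,1],
  xyz=[
    [0,0,0.2],
    [0,0,0.2],
    [0,0,0],
    [0,0,0],
  ],
  spin=[0,0,0,0],
)

```text
time_s: 8.5
eef_pos: [0.5463, 0.2675, 0.0952]
ee_rot: [-3.141, -0.0, -0.002]
wrist_force: [-3.2, -0.9, 11.3]
finger_gap: 0.003
```

Emit:
move_arm(
  gripper=[1,1,1],
  xyz=[
    [0,0,0.2],
    [0,0,0],
    [0,0,0],
  ],
  spin=[0,0,0],
)

```text
time_s: 8.75
eef_pos: [0.5465, 0.2676, 0.0933]
ee_rot: [-3.141, -0.0, -0.003]
wrist_force: [-3.1, 0.4, 10.7]
finger_gap: 0.003
```

Emit:
move_arm(
  gripper=[1,1,1],
  xyz=[
    [0,0,0.2],
    [0,0,0],
    [0,0,0],
  ],
  spin=[0,0,0],
)

```text
time_s: 9.0
eef_pos: [0.5467, 0.2675, 0.0914]
ee_rot: [-3.141, 0.0, -0.003]
wrist_force: [-1.5, -0.0, 11.7]
finger_gap: 0.003
```

Run:
```python
from h import *
s=r.sense();print(s['eef_pos'],s['wrist_force'])
im=r.snapshot('wrist')
cv2.imwrite('pics/w6.png',im[:,:,::-1])
```

```text
[0.5467 0.2675 0.0914] [-1.4923 -0.0051 11.7439]
```

View pics/w6.png

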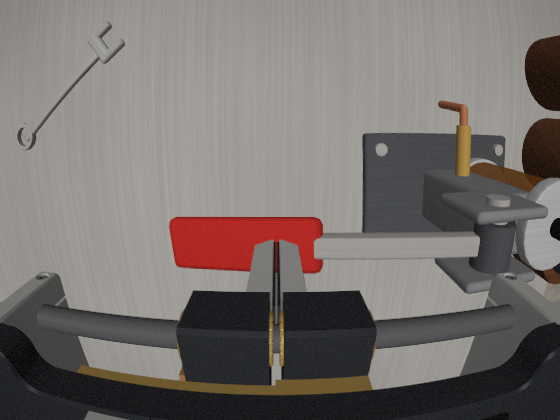

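```bash
cat > fit.py <<'E'
from h import *
from scipy.optimize import least_squares
def redext(f):
    im=cv2.imread(f);hsv=cv2.cvtColor(im,cv2.COLOR_BGR2HSV)
    m=((hsv[...,0]<6)|(hsv[...,0]>174))&(hsv[...,1]>170)&(hsv[...,2]>70)
    n,l,st,_=cv2.connectedComponentsWithStats(m.astype(np.uint8));i=1+np.argmax(st[1:,4]);x,y,w,h,a=st[i];return (x,y,x+w-1,y+h-1,a),l==i
def corners(p,yaw,th,half=.006):
    u=-np.array([np.cos(yaw),np.sin(yaw),0]);d=u*np.cos(th)+np.array([0,0,np.sin(th)]);n=-u*np.sin(th)+np.array([0,0,np.cos(th)]);w=np.cross(d,n)
    return np.array([p+d*L+n*hh+w*sg*.018 for L in(.11,.21) for sg in(-1,1) for hh in(half,-half)])
E
python3 - <<'E'
from fit import *
s=r.sense()
Z={'w2':(.5453,.0957,.3261),'w3':(.5454,.2673,.1317),'w4':(.5454,.2675,.1099),'w6':(.5467,.2675,.0914)}
for f,z in Z.items():
    e,m=redext(f'pics/{f}.png');print(f,e)
    s2=dict(s);s2['eef_pos']=np.array(z);s2['ee_rot']=np.array([-3.1415,0,0])
    for th in (.55,.2,.0,-.1,-.15,-.2,-.25,-.3):
        q=wproj(corners(np.array([.681,.2785,.15]),.07,th),s2);print(th,q.min(0),q.max(0))
E
```

```text
w2 (np.int32(229), np.int32(0), np.int32(319), np.int32(42), np.int32(3017))
0.55 [223.2667   0.3067] [321.8044  47.0841]
0.2 [210.7215  22.3146] [303.3363  58.1277]
0.0 [213.0276  27.5577] [298.9552  64.4987]
-0.1 [216.4537  29.9639] [298.588   66.9561]
-0.15 [218.6397  31.1052] [299.0677  68.029 ]
-0.2 [221.1075  32.2035] [299.7476  69.0072]
-0.25 [223.8344  33.2579] [300.6188  69.8975]
-0.3 [226.8    34.268] [301.6723  70.706 ]
w3 (np.int32(159), np.int32(214), np.int32(320), np.int32(279), np.int32(7096))
0.55 [146.5714 238.4583] [369.3643 392.1163]
0.2 [146.101  218.3486] [326.4062 304.413 ]
0.0 [161.5672 208.5704] [316.7294 272.874 ]
-0.1 [171.6178 204.2171] [314.8184 260.3868]
-0.15 [177.0473 202.172 ] [315.1185 255.4876]
-0.2 [182.701  200.2127] [315.9529 252.3864]
-0.25 [188.5516 198.3374] [317.1021 249.4077]
-0.3 [194.5759 196.2165] [318.5453 246.5506]
w4 (np.int32(163), np.int32(216), np.int32(320), np.int32(272), np.int32(6701))
0.55 [124.1712 256.6025] [383.1286 435.1408]
0.2 [130.2751 230.8418] [331.9474 326.1722]
0.0 [149.9626 218.6972] [320.8635 288.3428]
-0.1 [161.8291 213.3823] [318.5998 273.6352]
-0.15 [168.0985 210.9054] [318.6898 269.2601]
-0.2 [174.5502 208.5444] [319.5282 265.5641]
-0.25 [181.1598 206.2955] [320.7086 262.0261]
-0.3 [187.9069 202.8163] [322.2068 258.6437]
w6 (np.int32(170), np.int32(217), np.int32(321), np.int32(272), np.int32(6365))
0.55 [ 96.2656 276.0863] [394.6814 477.3925]
0.2 [111.4539 243.6845] [335.5343 347.4646]
0.0 [136.1837 228.8589] [322.701  303.2915]
-0.1 [150.121  222.4783] [320.1809 287.403 ]
-0.15 [157.3311 219.5274] [320.2018 282.8727]
-0.2 [164.6675 216.7281] [321.0844 278.5433]
-0.25 [172.1104 213.1413] [322.3338 274.4117]
-0.3 [179.6438 209.0792] [323.9226 270.4738]
```

```bash
python3 - <<'E'
from h import *
s=r.sense()
print(s['eef_pos'],s['q'])
s1=dict(s);s1['eef_pos']=np.array([.5453,.0957,.3261]);s1['ee_rot']=np.array([3.1415,0,0])
for dz in(0,.028):
  s1['eef_pos'][2]=.3261+dz
  a=wproj([[.424,.053,.026],[.484,.053,.026],[.454,-.15,.026],[.47,.053,.0],[.635,-.053,.075],[.78,-.053,.072]],s1);print(dz,a)
s1['eef_pos']=np.array([.5467,-.3145,.326]);
for dz in(0,.028):
  s1['eef_pos'][2]=.3261+dz
  print(dz,wproj([[.62,-.33,.075],[.62,-.055,.075],[.64,-.159,.075],[.64,-.222,.075],[.424,-.147,.026],[.484,-.147,.026]],s1))
E
python3 - <<'E'
import cv2
a=cv2.imread('pics/w1.png');cv2.imwrite('pics/w1c.png',cv2.resize(a[0:200,190:460],None,fx=2.9,fy=2.9,interpolation=cv2.INTER_CUBIC))
E
```

```text
[0.5467 0.2676 0.0914] [-0.0772  0.4626 -0.6261  1.8002  0.3209  0.9795 -0.8343]
0 [[202.9727 195.1437]
 [238.5138 194.9813]
 [226.9397 301.1138]
 [232.1447 191.5595]
 [331.3587 266.1757]
 [413.1347 262.495 ]]
0.028 [[206.3937 191.4626]
 [240.3037 191.2736]
 [228.8458 293.6199]
 [234.1476 188.1746]
 [328.7635 259.034 ]
 [407.3283 255.9899]]
0 [[325.1542 184.7576]
 [326.193    2.3121]
 [340.7257  69.3831]
 [340.4569 111.9833]
 [198.8838  67.6437]
 [235.9669  65.7639]]
0.028 [[322.5239 181.2128]
 [323.5301   8.2774]
 [337.1601  72.0534]
 [336.8943 112.3564]
 [202.6775  70.1106]
 [237.9771  68.4419]]
```

View pics/w1c.png

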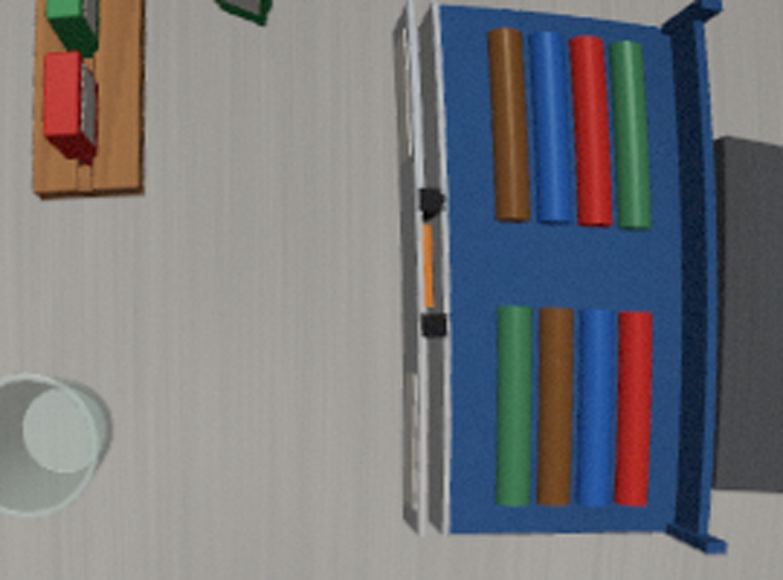

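Emit:
move_arm(
  gripper=[1,1,1],
  xyz=[
    [0,0,0.3],
    [0,0,0],
    [0,0,0],
  ],
  spin=[0,0,0],
)

```text
time_s: 9.3
eef_pos: [0.5471, 0.2676, 0.0885]
ee_rot: [-3.14, 0.0, -0.004]
wrist_force: [0.5, 1.4, 11.7]
finger_gap: 0.004
```

Run:
```python
from fit import *
s=r.sense();print(s['eef_pos'],s['wrist_force'],s['wrist_torque'])
im=r.snapshot('wrist')
cv2.imwrite('pics/w7.png',im[:,:,::-1])
print(redext('pics/w7.png')[0])
for th in (-.15,-.2,-.25,-.3):
        q=wproj(corners(np.array([.681,.2785,.15]),.07,th),s);print(th,q.min(0),q.max(0))
crop(im,230,200,330,290,7,'pics/w7c.png')
```

```text
[0.5471 0.2676 0.0885] [ 0.5024  1.4063 11.6779] [ 0.1175 -0.1092 -0.0145]
(np.int32(171), np.int32(217), np.int32(322), np.int32(272), np.int32(6261))
-0.15 [155.213  221.0135] [320.257  285.1889]
-0.2 [162.6824 218.1443] [321.1283 280.7566]
-0.25 [170.2504 214.469 ] [322.3716 276.5285]
-0.3 [177.9016 210.3234] [323.9588 272.5   ]
```

View pics/w7c.png

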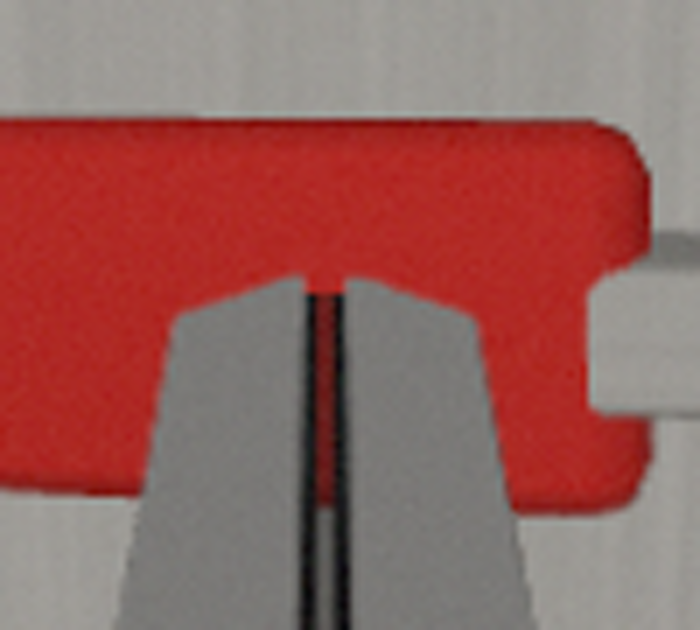

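Emit:
move_arm(
  gripper=[1,1,1],
  xyz=[
    [0,0,0.2],
    [0,0,0],
    [0,0,0],
  ],
  spin=[0,0,0],
)

```text
time_s: 9.6
eef_pos: [0.5474, 0.2676, 0.0867]
ee_rot: [-3.14, 0.0, -0.005]
wrist_force: [1.7, -0.1, 12.1]
finger_gap: -0.0
```

Emit:
move_arm(
  gripper=[1,1,1],
  xyz=[
    [0,0,0.2],
    [0,0,0],
    [0,0,0],
  ],
  spin=[0,0,0],
)

```text
time_s: 9.85
eef_pos: [0.5478, 0.2676, 0.0848]
ee_rot: [-3.14, 0.001, -0.006]
wrist_force: [1.7, 0.6, 12.5]
finger_gap: 0.008
```

Run:
```python
from fit import *
s=r.sense();print(s['eef_pos'],s['wrist_force'],s['wrist_torque'])
im=r.snapshot('wrist')
cv2.imwrite('pics/w8.png',im[:,:,::-1])
print(redext('pics/w8.png')[0])
for th in (-.15,-.2,-.25,-.3):
        q=wproj(corners(np.array([.681,.2785,.15]),.07,th),s);print(th,q.min(0),q.max(0))
```

```text
[0.5478 0.2676 0.0848] [ 1.7423  0.5622 12.4814] [ 0.0577 -0.6825 -0.0434]
(np.int32(173), np.int32(216), np.int32(322), np.int32(272), np.int32(6156))
-0.15 [152.2728 223.0305] [320.0575 288.3112]
-0.2 [159.9494 220.0559] [320.9422 283.7306]
-0.25 [167.7117 216.1052] [322.204  279.3634]
-0.3 [175.5455 211.8425] [323.8145 275.2049]
```

Run:
```python
from fit import *
s=r.sense();print(s['q'],s['joint_efforts'])
im=r.snapshot('scene')
cv2.imwrite('pics/s8.png',im[:,:,::-1])
```

```text
[-0.0801  0.4703 -0.6225  1.805   0.3279  0.9667 -0.8395] [ -0.4095 -78.7982 -10.1249 -33.4043  -0.4756   0.6308  -0.0066]
```

View pics/s8.png

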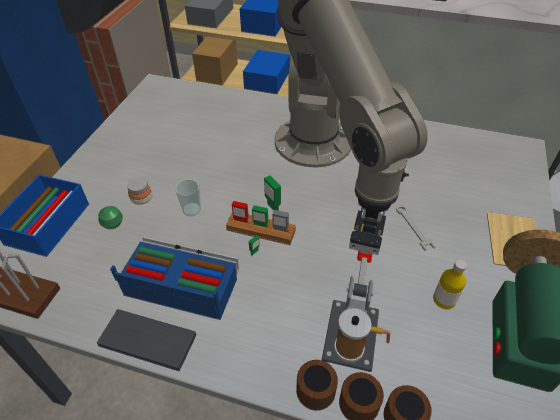

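Emit:
move_arm(
  gripper=[1,1,1,1],
  xyz=[
    [0,0,0.2],
    [0,0,0.2],
    [0,0,0],
    [0,0,0],
  ],
  spin=[0,0,0,0],
)

```text
time_s: 10.28
eef_pos: [0.5484, 0.2678, 0.082]
ee_rot: [-3.14, 0.001, -0.008]
wrist_force: [-0.6, -3.8, 28.6]
finger_gap: 0.004
```

Run:
```python
from fit import *
s=r.sense();print(s['eef_pos'],s['wrist_force'],s['wrist_torque'])
im=r.snapshot('wrist')
cv2.imwrite('pics/w9.png',im[:,:,::-1])
print(redext('pics/w9.png')[0])
for th in (-.2,-.25,-.3):
        q=wproj(corners(np.array([.681,.2785,.15]),.07,th),s);print(th,q.min(0),q.max(0))
```

```text
[0.5484 0.2678 0.082 ] [-0.6408 -3.7512 28.5654] [-0.6764 -0.0616 -0.0779]
(np.int32(173), np.int32(216), np.int32(322), np.int32(273), np.int32(6103))
-0.2 [157.6718 221.7538] [320.572  286.2077]
-0.25 [165.5782 217.5611] [321.8472 281.729 ]
-0.3 [173.5476 213.199 ] [323.4745 277.4659]
```

Emit:
move_arm(
  gripper=[1,1,1,1,1,1,1,1,1,1],
  xyz=[
    [0,0,-2],
    [0,0,-2],
    [0,0,-2],
    [0,0,-2],
    [0,0,-2],
    [0,0,-2],
    [0,0,-2],
    [0,0,-2],
    [0,0,-2],
    [0,0,0],
  ],
  spin=[0,0,0,0,0,0,0,0,0,0],
)

```text
time_s: 11.17
eef_pos: [0.5471, 0.2678, 0.2633]
ee_rot: [-3.139, 0.0, -0.008]
wrist_force: [0.3, 0.6, 1.0]
finger_gap: 0.003
```

Run:
```python
from fit import *
s=r.sense();print(s['eef_pos'],s['wrist_force'],s['wrist_torque'])
im=r.snapshot('scene')
c=proj('scene',np.vstack([s['eef_pos'],s['eef_pos']+[0,0,.035]]));print(c)
out=im.copy()
for q in c: cv2.circle(out,tuple(int(round(x)) for x in q),1,(255,255,0),-1)
q=proj('scene',corners(np.array([.681,.2785,.15]),.07,.55))
for x in q: cv2.circle(out,tuple(int(round(t)) for t in x),1,(0,255,255),-1)
crop(out,310,140,430,340,3,'pics/s10.png')
print(redext('pics/w9.png')[0])
```

```text
[0.5471 0.2678 0.2633] [0.2756 0.639  0.9552] [-0.0475 -0.1228 -0.0366]
[[370.9924 214.4304]
 [373.0944 204.087 ]]
(np.int32(173), np.int32(216), np.int32(322), np.int32(273), np.int32(6103))
```

View pics/s10.png

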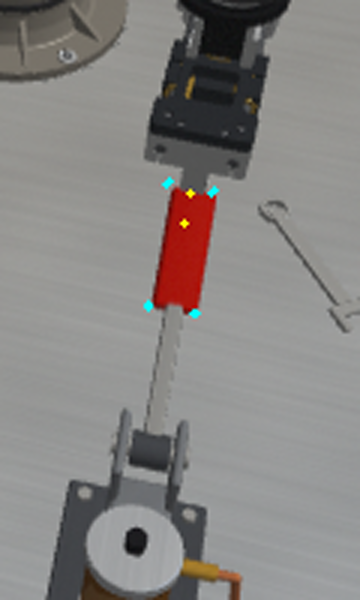

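Run:
```python
from fit import *
im=r.snapshot('scene');cv2.imwrite('pics/s11.png',im[:,:,::-1])
for f in('scene0','s11'):
    im=cv2.imread(f'pics/{f}.png');im[:, :340]=0;im[:,400:]=0;cv2.imwrite('/tmp/a.png',im);print(redext('/tmp/a.png')[0])
```

```text
(np.int32(361), np.int32(203), np.int32(381), np.int32(243), np.int32(578))
(np.int32(361), np.int32(203), np.int32(381), np.int32(243), np.int32(565))
```

Emit:
move_arm(
  gripper=[1,1,1,1,1,1,1,1,1,1],
  xyz=[
    [0,0,2.5],
    [0,0,2.5],
    [0,0,2.5],
    [0,0,2.5],
    [0,0,2.5],
    [0,0,2.5],
    [0,0,2],
    [0,0,1],
    [0,0,0],
    [0,0,0],
  ],
  spin=[0,0,0,0,0,0,0,0,0,0],
)

```text
time_s: 12.1
eef_pos: [0.5464, 0.2673, 0.081]
ee_rot: [3.141, -0.0, 0.003]
wrist_force: [-10.3, -7.2, 41.9]
finger_gap: 0.003
```

Emit:
move_arm(
  gripper=[1,1,1,1,1,1,1,1,1,1],
  xyz=[
    [0,0,-2.5],
    [0,0,-2.5],
    [0,0,-2.5],
    [0,0,-2.5],
    [0,0,-2.5],
    [0,0,-2.5],
    [0,0,-2],
    [0,0,-1],
    [0,0,0],
    [0,0,0],
  ],
  spin=[0,0,0,0,0,0,0,0,0,0],
)

```text
time_s: 12.93
eef_pos: [0.5455, 0.2666, 0.2577]
ee_rot: [3.141, -0.0, -0.001]
wrist_force: [0.4, 1.1, -0.4]
finger_gap: 0.004
```

Emit:
move_arm(
  gripper=[1,1,1,1,1,1,1,1,1,1],
  xyz=[
    [0,0,2.5],
    [0,0,2.5],
    [0,0,2.5],
    [0,0,2.5],
    [0,0,2.5],
    [0,0,2.5],
    [0,0,2],
    [0,0,0.9],
    [0,0,0],
    [0,0,0],
  ],
  spin=[0,0,0,0,0,0,0,0,0,0],
)

```text
time_s: 13.77
eef_pos: [0.5456, 0.267, 0.0807]
ee_rot: [3.141, 0.0, 0.001]
wrist_force: [-10.3, -7.3, 41.4]
finger_gap: 0.007
```

Emit:
move_arm(
  gripper=[1,1,1,1,1,1,1,1,1,1],
  xyz=[
    [0,0,-2.5],
    [0,0,-2.5],
    [0,0,-2.5],
    [0,0,-2.5],
    [0,0,-2.5],
    [0,0,-2.5],
    [0,0,-2],
    [0,0,-0.9],
    [0,0,0],
    [0,0,0],
  ],
  spin=[0,0,0,0,0,0,0,0,0,0],
)

```text
time_s: 14.6
eef_pos: [0.5453, 0.2664, 0.257]
ee_rot: [3.141, -0.0, -0.002]
wrist_force: [0.8, 0.1, -0.8]
finger_gap: 0.009
```

Emit:
move_arm(
  gripper=[1,1,1,1,1,1,1,1,1,1],
  xyz=[
    [0,0,2.5],
    [0,0,2.5],
    [0,0,2.5],
    [0,0,2.5],
    [0,0,2.5],
    [0,0,2.5],
    [0,0,2],
    [0,0,0.9],
    [0,0,0],
    [0,0,0],
  ],
  spin=[0,0,0,0,0,0,0,0,0,0],
)

```text
time_s: 15.43
eef_pos: [0.5455, 0.267, 0.0806]
ee_rot: [3.141, 0.001, 0.0]
wrist_force: [-9.9, -7.2, 43.8]
finger_gap: 0.008
```

Emit:
move_arm(
  gripper=[1,1,1,1,1,1,1,1,1,1],
  xyz=[
    [0,0,-2.5],
    [0,0,-2.5],
    [0,0,-2.5],
    [0,0,-2.5],
    [0,0,-2.5],
    [0,0,-2.5],
    [0,0,-2],
    [0,0,-2],
    [0,0,0],
    [0,0,0],
  ],
  spin=[0,0,0,0,0,0,0,0,0,0],
)

```text
time_s: 16.27
eef_pos: [0.5455, 0.2667, 0.2684]
ee_rot: [3.141, -0.0, -0.001]
wrist_force: [-0.3, -0.6, -0.3]
finger_gap: 0.001
```

Run:
```python
from fit import *
s=r.sense();print(s['time_s'],s['eef_pos'],s['ee_rot'],s['wrist_force'])
im=r.snapshot('scene');cv2.imwrite('pics/s12.png',im[:,:,::-1])
for f in('scene0','s12'):
    im=cv2.imread(f'pics/{f}.png');im[:, :340]=0;im[:,400:]=0;cv2.imwrite('/tmp/a.png',im);print(redext('/tmp/a.png')[0])
```

```text
16.2667 [0.5455 0.2667 0.2684] [ 3.1412 -0.0001 -0.0013] [-0.313  -0.6009 -0.3432]
(np.int32(361), np.int32(203), np.int32(381), np.int32(243), np.int32(578))
(np.int32(361), np.int32(203), np.int32(381), np.int32(243), np.int32(579))
```

Emit:
move_arm(
  gripper=[0,0,0,0,0,0,0,0,0,0],
  xyz=[
    [-0.9,3.6,0],
    [-0.9,3.6,0],
    [-0.9,3.6,0],
    [-0.9,3.6,0],
    [-0.9,3.6,0],
    [-0.9,3.6,0],
    [-0.9,3.6,0],
    [-0.9,3.6,0],
    [-0.9,3.6,0],
    [-0.9,3.6,0],
  ],
  spin=[0,0,0,0,0,0,0,0,0,0],
)

```text
time_s: 17.15
eef_pos: [0.4539, -0.0949, 0.2679]
ee_rot: [-3.141, 0.001, 0.004]
wrist_force: [1.5, 0.1, 0.5]
finger_gap: 0.501
```

Run:
```python
from fit import *
s=r.sense();print(s['time_s'],s['eef_pos'],s['ee_rot'],s['finger_gap'])
im=r.snapshot('wrist');cv2.imwrite('pics/w13.png',im[:,:,::-1]);np.savez('w13.npz',p=s['eef_pos'],q=s['ee_rot'])
print(wproj([[.4545,-.046,.096],[.4545,.016,.096],[.4545,-.108,.096]],s))
```

```text
17.15 [ 0.4539 -0.0949  0.2679] [-3.1412  0.0007  0.0037] 0.501425000652278
[[276.5949 145.1106]
 [276.5974  93.6204]
 [276.582  195.3813]]
```

View pics/w13.png

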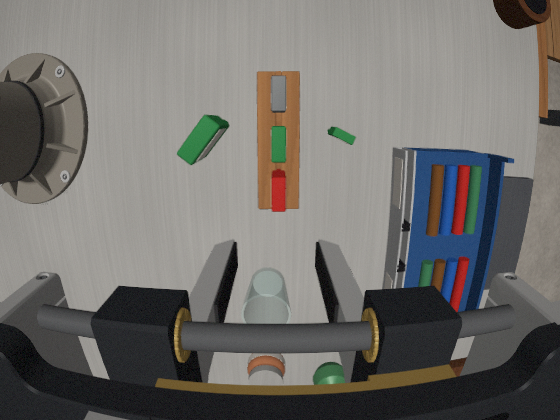

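Run:
```python
import cv2,numpy as np
a=cv2.imread('pics/w13.png');cv2.imwrite('pics/w13c.png',cv2.resize(a[60:220,240:320],None,fx=3.7,fy=3.7,interpolation=cv2.INTER_CUBIC))
cv2.imwrite('pics/w13d.png',cv2.resize(a[140:310,380:530],None,fx=3.5,fy=3.5,interpolation=cv2.INTER_CUBIC))
```

```text
(no output)
```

View pics/w13c.png

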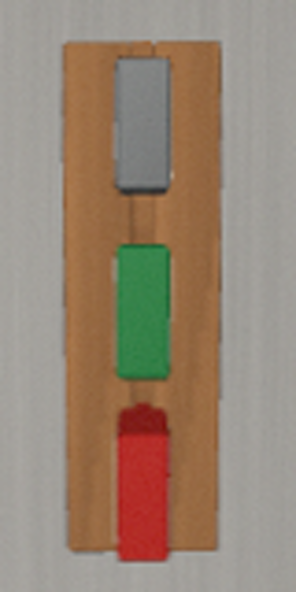

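View pics/w13d.png

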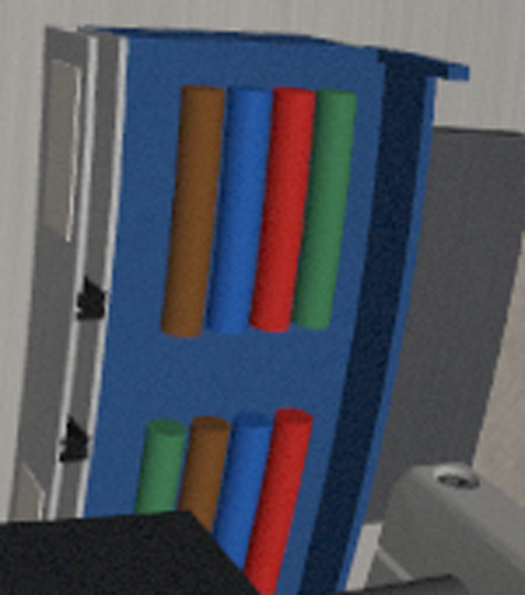

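Run:
```python
from h import *
d=np.load('w13.npz');s={'eef_pos':d['p'],'ee_rot':d['q']}
for n,(u,v) in dict(green=(143.5,311),grey=(143.5,124),red=(143.5,496)).items():
    print(n,wonz(u/3.7+240,v/3.7+60,.096,s))
print(r.sense()['eef_pos'])
```

```text
green [ 0.4571 -0.0447  0.096 ]
grey [0.4571 0.0161 0.096 ]
red [ 0.4572 -0.1063  0.096 ]
[ 0.4522 -0.1019  0.2676]
```

Emit:
move_arm(
  gripper=[0,0,0,0,0,0,0],
  xyz=[
    [0.2,-3,0],
    [0.2,-2.7,0],
    [0,0,3],
    [0,0,3],
    [0,0,3],
    [0,0,3],
    [0,0,0],
  ],
  spin=[0,0,0,0,0,0,0],
)

```text
time_s: 17.78
eef_pos: [0.4553, -0.0361, 0.1437]
ee_rot: [-3.14, -0.0, 0.015]
wrist_force: [-1.9, -0.3, -1.1]
finger_gap: 0.498
```

Run:
```python
from fit import *
r.snapshot('top')
s=r.sense();print(s['time_s'],s['eef_pos'],s['ee_rot'],s['finger_gap'])
im=r.snapshot('wrist');cv2.imwrite('pics/w14.png',im[:,:,::-1]);np.savez('w14.npz',p=s['eef_pos'],q=s['ee_rot'])
print(wproj([[.4565,-.045,.096],s['eef_pos'],s['eef_pos']+[0,0,.036]],s))
im=r.snapshot('scene');crop(im,190,120,330,270,4,'pics/s14.png')
print(proj('scene',np.vstack([s['eef_pos'],s['eef_pos']+[0,0,.036]]))*4-[760,480])
```

```text
17.8333 [ 0.4569 -0.036   0.1467] [-3.1404 -0.0005  0.0108] 0.5004982040996154
[[275.7886 222.8647]
 [275.8574 232.8462]
 [275.4827 252.793 ]]
[[286.629  306.0763]
 [284.8806 268.942 ]]
```

View pics/w14.png

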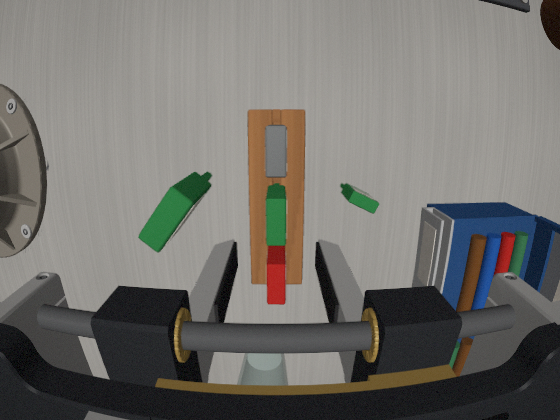

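View pics/s14.png

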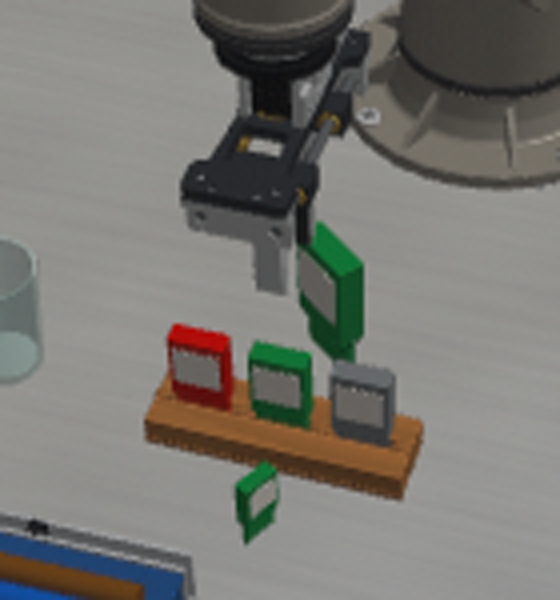

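Run:
```python
from h import *
d=np.load('w14.npz');s={'eef_pos':d['p'],'ee_rot':d['q']}
im=cv2.imread('pics/w14.png');crop(im[:,:,::-1],235,105,315,310,2.9,'pics/w14c.png')
hsv=cv2.cvtColor(im,cv2.COLOR_BGR2HSV)
m=(abs(hsv[...,0].astype(int)-68)<12)&(hsv[...,1]>120);m[:,:255]=0;m[:,300:]=0
for v in range(180,250,3):
    xs=np.where(m[v])[0];print(v,xs.min() if len(xs) else None,xs.max() if len(xs) else None,hsv[v,276])
```

```text
180 None None [ 13 144 135]
183 None None [ 48 126  87]
186 269 283 [ 67 155  84]
189 268 284 [ 67 154  88]
192 268 284 [ 68 162  85]
195 267 284 [ 67 162  85]
198 267 285 [ 66 151  96]
201 266 285 [ 67 150 126]
204 267 285 [ 67 151 127]
207 267 285 [ 68 155 125]
210 267 285 [ 69 155 127]
213 267 285 [ 68 156 124]
216 267 285 [ 68 152 126]
219 267 285 [ 68 160 124]
222 267 285 [ 67 155 123]
225 267 285 [ 68 162 124]
228 267 285 [ 69 165 122]
231 267 285 [ 68 168 120]
234 267 284 [ 68 154 124]
237 267 284 [ 67 157 122]
240 267 285 [ 67 149 125]
243 267 284 [ 68 165 122]
246 None None [  0 210 125]
249 None None [  1 206 125]
```

View pics/w14c.png

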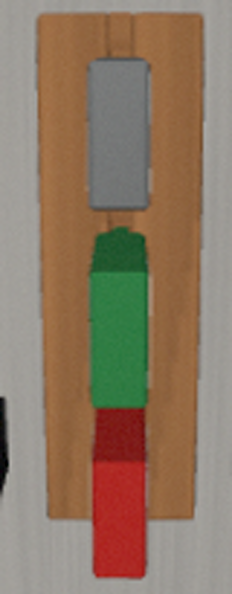

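Emit:
move_arm(
  gripper=[0,0,0,0,0,0],
  xyz=[
    [0,0.8,0],
    [0,0,2.5],
    [0,0,2.5],
    [0,0,2],
    [0,0,0],
    [0,0,0],
  ],
  spin=[0,0,0,0,0,0],
)

```text
time_s: 18.43
eef_pos: [0.46, -0.0445, 0.0805]
ee_rot: [-3.142, 0.001, 0.0]
wrist_force: [-0.1, 0.0, 1.1]
finger_gap: 0.499
```

Run:
```python
from fit import *
s=r.sense();print(s['time_s'],s['eef_pos'],s['ee_rot'],s['wrist_force'])
im=r.snapshot('wrist');cv2.imwrite('pics/w15.png',im[:,:,::-1])
im=r.snapshot('scene');crop(im,190,120,330,270,4,'pics/s15.png')
```

```text
18.4333 [ 0.46   -0.0445  0.0805] [-3.1415  0.0006  0.0002] [-0.1374  0.0418  1.0872]
```

View pics/w15.png

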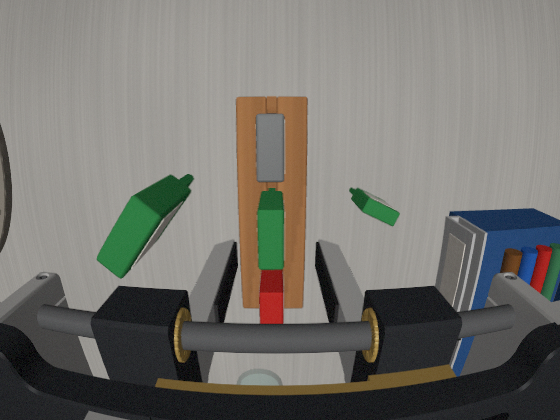

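View pics/s15.png

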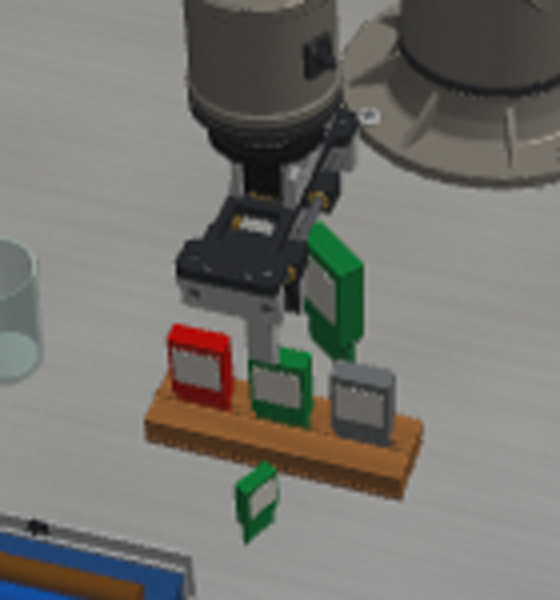

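Emit:
move_arm(
  gripper=[0,0,0,0,0],
  xyz=[
    [-0.35,0,0],
    [0,0,1.5],
    [0,0,1.3],
    [0,0,0.7],
    [0,0,0],
  ],
  spin=[0,0,0,0,0],
)

```text
time_s: 18.95
eef_pos: [0.4558, -0.0442, 0.0444]
ee_rot: [-3.142, 0.0, 0.001]
wrist_force: [-0.8, 0.7, -0.7]
finger_gap: 0.504
```

Run:
```python
from fit import *
s=r.sense();print(s['time_s'],s['eef_pos'],s['ee_rot'],s['wrist_force'])
im=r.snapshot('wrist');cv2.imwrite('pics/w16.png',im[:,:,::-1])
im=r.snapshot('scene');crop(im,190,120,330,270,4,'pics/s16.png')
```

```text
18.95 [ 0.4558 -0.0442  0.0444] [-3.1416  0.0001  0.0011] [-0.7757  0.6547 -0.7265]
```

View pics/w16.png

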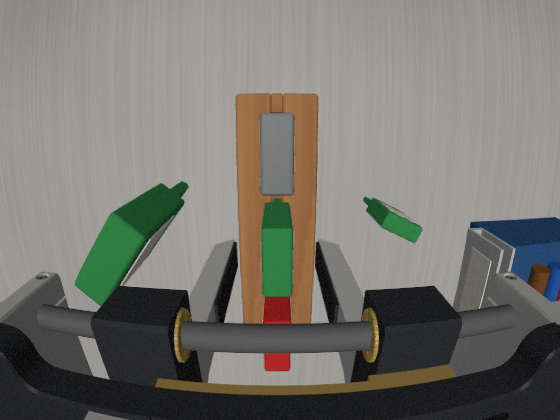

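View pics/s16.png

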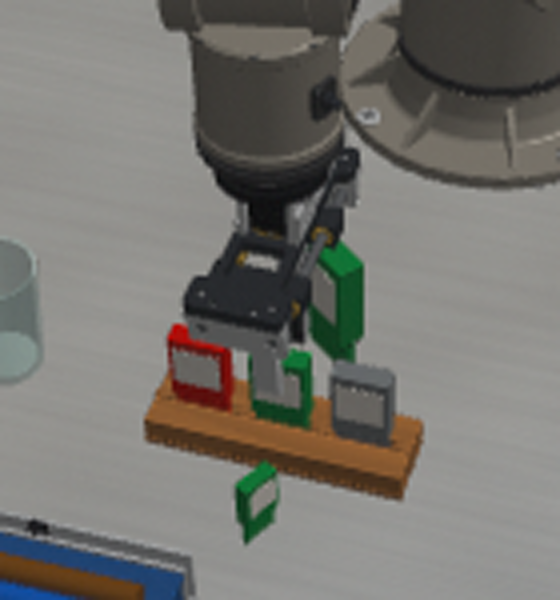

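Emit:
move_arm(
  gripper=[0,0,1,1,1,1,1,1],
  xyz=[
    [0.1,0,0.6],
    [0,0,0.4],
    [0,0,0],
    [0,0,0],
    [0,0,0],
    [0,0,0],
    [0,0,0],
    [0,0,0],
  ],
  spin=[0,0,0,0,0,0,0,0],
  grip_force=40,
)

```text
time_s: 19.72
eef_pos: [0.4574, -0.0441, 0.0348]
ee_rot: [-3.142, 0.0, -0.0]
wrist_force: [-0.0, 0.3, 0.7]
finger_gap: 0.186
```

Run:
```python
from fit import *
s=r.sense();print(s['time_s'],s['eef_pos'],s['ee_rot'],s['wrist_force'],s['finger_gap']*94)
im=r.snapshot('wrist');cv2.imwrite('pics/w17.png',im[:,:,::-1])
im=r.snapshot('scene');crop(im,190,120,330,270,4,'pics/s17.png')
```

```text
19.7167 [ 0.4574 -0.0441  0.0348] [-3.1416  0.0001 -0.0004] [-0.0472  0.3275  0.7182] 17.49083131207696
```

View pics/w17.png

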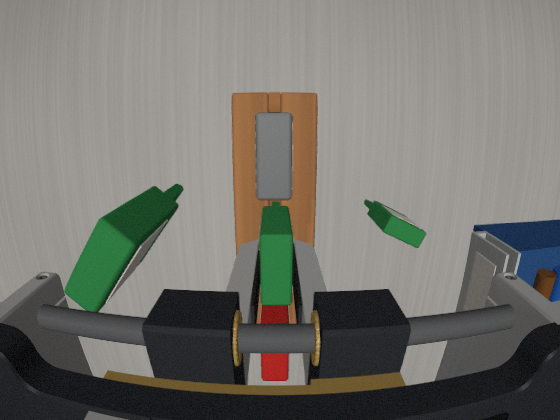

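View pics/s17.png

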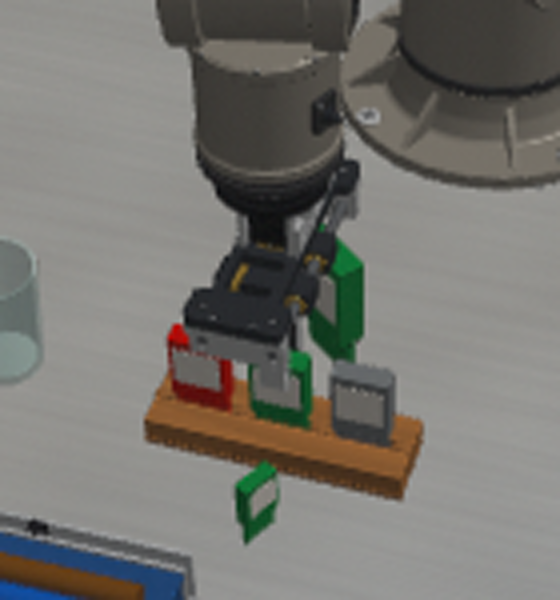

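Emit:
move_arm(
  gripper=[1,1,1,1,1,1,1,1,1,1],
  xyz=[
    [0,0,-0.5],
    [0,0,-1],
    [0,0,-1.5],
    [0,0,-2],
    [0,0,-2],
    [0,0,-2.5],
    [0,0,-2.5],
    [0,0,-2.5],
    [0,0,-1.5],
    [0,0,0],
  ],
  spin=[0,0,0,0,0,0,0,0,0,0],
)

```text
time_s: 20.65
eef_pos: [0.4588, -0.044, 0.1986]
ee_rot: [3.141, 0.0, 0.008]
wrist_force: [0.3, -0.3, -0.7]
finger_gap: 0.188
```

Emit:
move_arm(
  gripper=[1,1,1,1,1,1,1,1,1,1],
  xyz=[
    [2,2.3,0],
    [2,2.3,0],
    [2,2.3,0],
    [2,2.3,0],
    [2,2.3,0],
    [2,2.3,0],
    [2,2.3,0],
    [2,2.3,0],
    [1.9,2.3,0],
    [0,0,0],
  ],
  spin=[0,0,0,0,0,0,0,0,0,0],
)

```text
time_s: 21.48
eef_pos: [0.6375, -0.2557, 0.1931]
ee_rot: [3.141, -0.006, -0.002]
wrist_force: [-1.5, 0.3, -0.3]
finger_gap: 0.189
```

Run:
```python
from fit import *
r.snapshot('top');r.snapshot('scene')
s=r.sense();print(s['time_s'],s['eef_pos'],s['ee_rot'],s['wrist_force'],s['finger_gap']*94)
im=r.snapshot('wrist');cv2.imwrite('pics/w18.png',im[:,:,::-1]);np.savez('w18.npz',p=s['eef_pos'],q=s['ee_rot'])
im=r.snapshot('scene');cv2.imwrite('pics/s18.png',im[:,:,::-1])
```

```text
21.5833 [ 0.6359 -0.2515  0.1935] [-3.1403  0.0014  0.0023] [ 0.2314  0.7039 -0.6406] 17.99600702909794
```

View pics/w18.png

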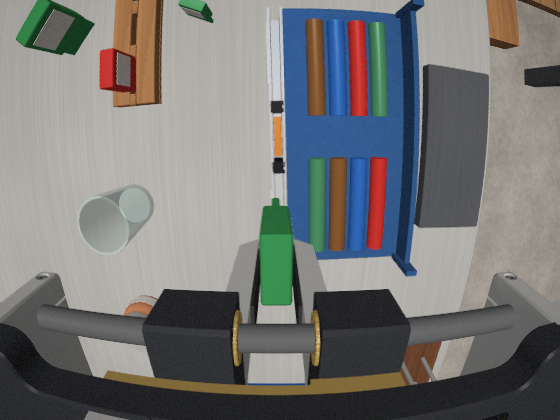

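View pics/s18.png

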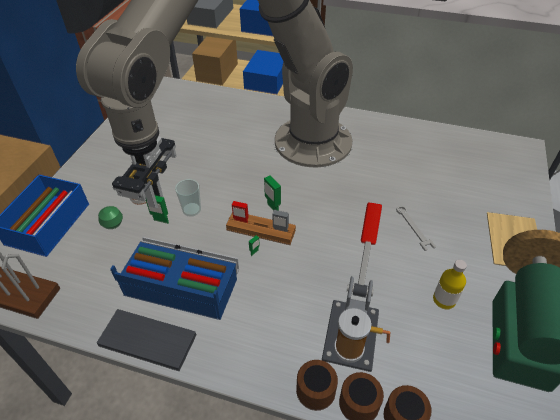

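Holder held; wrist shows the bay at (278,137), stops at (278,106) and (278,167). Measure the rail.

Run:
```python
from h import *
im=cv2.imread('pics/w18.png')
cv2.imwrite('pics/w18c.png',cv2.resize(im[0:225,240:320],None,fx=2.6*1.0,fy=2.6,interpolation=cv2.INTER_CUBIC))
cv2.imwrite('pics/w18d.png',cv2.resize(im[95:220,255:305],None,fx=4.8,fy=4.8,interpolation=cv2.INTER_CUBIC))
```

```text
(no output)
```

View pics/w18d.png

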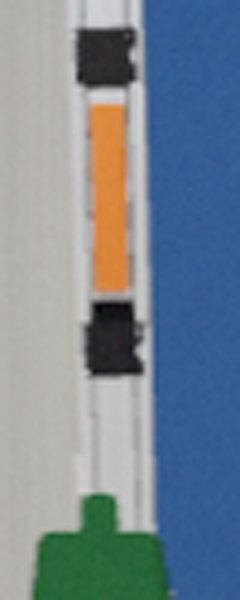

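View pics/w18c.png

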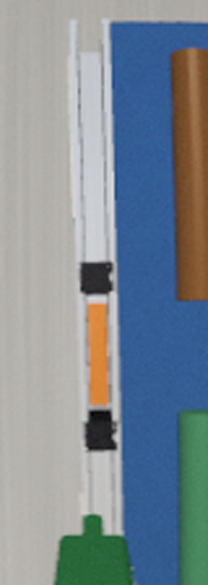

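Run:
```python
from h import *
d=np.load('w18.npz');s={'eef_pos':d['p'],'ee_rot':d['q']}
W=lambda u,v,z:wonz(u/4.8+255,v/4.8+95,z,s)
print('lip out',W(77,200,.075),'back out',W(149,200,.075),'orange c',W(109.5,200,.053),'orange ends',W(109,104,.053),W(111,293,.053))
print('stops',W(107,85,.075),W(115,302,.075),W(115,320,.075), 'outer',W(107,30,.075),W(115,375,.075))
V=lambda u,v,z:wonz(u/2.6+240,v/2.6,z,s)
print('rail dir',V(76,20,.075),V(105,20,.075),W(88,490,.075),W(152,490,.075))
print('tongue/foot px',wproj([s['eef_pos']+[0,0,-.0288]],s), 'obs',99/4.8+255,495/4.8+95)
print('red/green tongue foot expected front', wproj([s['eef_pos']+[0,.02,-.0288],s['eef_pos']+[0,.022,.0612]],s))
```

```text
lip out [ 0.6309 -0.1895  0.075 ] back out [ 0.6464 -0.1895  0.075 ] orange c [ 0.638  -0.1906  0.053 ] orange ends [ 0.6379 -0.1685  0.053 ] [ 0.6383 -0.2122  0.053 ]
stops [ 0.6373 -0.1646  0.075 ] [ 0.6391 -0.2117  0.075 ] [ 0.6391 -0.2157  0.075 ] outer [ 0.6373 -0.1527  0.075 ] [ 0.6391 -0.2278  0.075 ]
rail dir [ 0.6291 -0.0507  0.075 ] [ 0.6406 -0.0507  0.075 ] [ 0.6331 -0.2537  0.075 ] [ 0.6474 -0.2537  0.075 ]
tongue/foot px [[275.8924 220.6268]] obs 275.625 198.125
red/green tongue foot expected front [[275.877  196.2677]
 [275.7154 232.9628]]
```

Emit:
move_arm(
  gripper=[1,1,1,1,1,1,1,1],
  xyz=[
    [0.26,-2,0],
    [0,-2,0],
    [0,-2.1,0],
    [0,0,2.5],
    [0,0,2.5],
    [0,0,2.3],
    [0,0,0],
    [0,0,0],
  ],
  spin=[-0.02,0,0,0,0,0,0,0],
)

```text
time_s: 22.35
eef_pos: [0.6372, -0.189, 0.1217]
ee_rot: [-3.141, -0.033, 0.002]
wrist_force: [-0.1, 0.3, -0.3]
finger_gap: 0.186
```

Run:
```python
from fit import *
s=r.sense();print(s['time_s'],s['eef_pos'],s['ee_rot'],s['wrist_force'],s['finger_gap']*94)
im=r.snapshot('wrist');cv2.imwrite('pics/w19.png',im[:,:,::-1]);np.savez('w19.npz',p=s['eef_pos'],q=s['ee_rot'])
im=r.snapshot('scene');crop(im,100,170,260,290,5,'pics/s19.png')
s=r.sense();print(s['time_s'],s['eef_pos'],s['ee_rot'])
```

```text
22.35 [ 0.6372 -0.189   0.1217] [-3.1408 -0.0332  0.0024] [-0.1092  0.2951 -0.3393] 17.454443458903118
22.45 [ 0.6387 -0.1897  0.1236] [3.1411 0.0322 0.003 ]
```

View pics/w19.png

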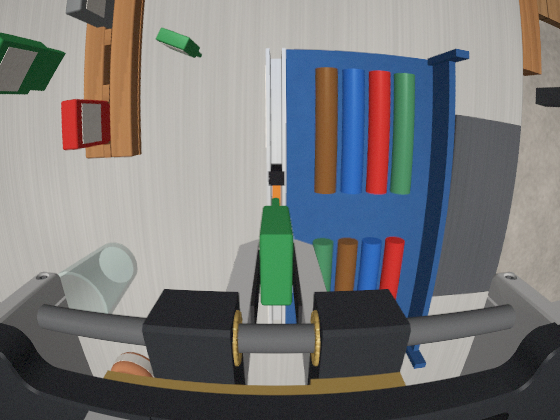

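View pics/s19.png

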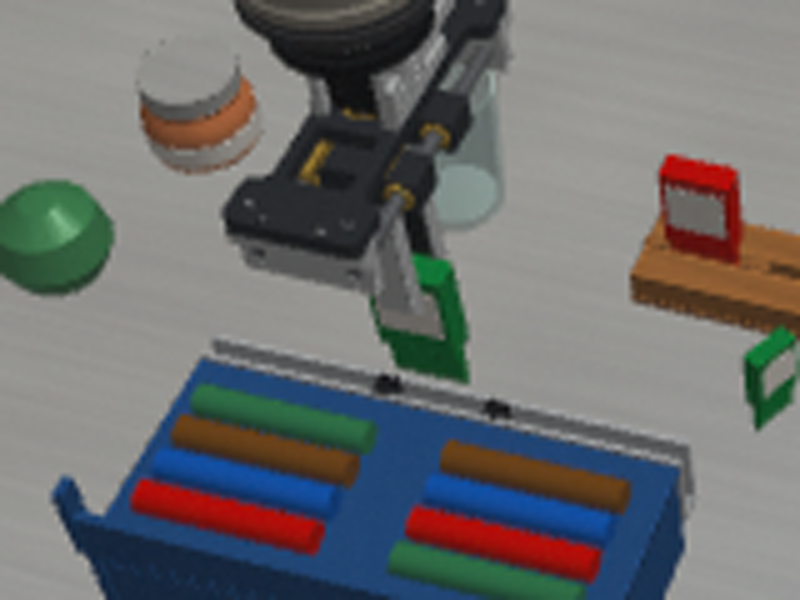

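Run:
```python
from h import *
im=cv2.imread('pics/w19.png')
cv2.imwrite('pics/w19c.png',cv2.resize(im[150:225,245:310],None,fx=8,fy=8,interpolation=cv2.INTER_CUBIC))
d=np.load('w19.npz');s={'eef_pos':d['p'],'ee_rot':d['q']}
f=R.from_rotvec(s['ee_rot']).as_matrix()
for p in ([0,-.02,.0288],[0.003,-.02,.0288],[-.003,-.02,.0288]): print((wproj(s['eef_pos']+f@p,s)-[245,150])*8)
for y in(-.1645,-.17): print((wproj([[.6309-.02*(y+.1895),y,.075],[.6464-.02*(y+.1895),y,.075]],s)-[245,150])*8)
```

```text
[[246.5861 369.8234]]
[[277.2453 369.8323]]
[[215.9264 369.8235]]
[[186.9129 286.5046]
 [335.6816 289.6943]]
[[187.1154 337.997 ]
 [335.1925 341.1514]]
```

View pics/w19c.png

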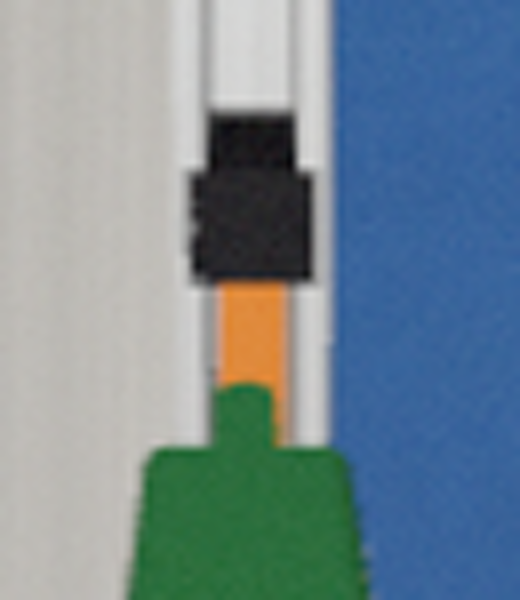

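Emit:
move_arm(
  gripper=[1,1,1,1,1,1],
  xyz=[
    [-0.05,0,0.7],
    [0,0,0.7],
    [0,0,0.7],
    [0,0,0.7],
    [0,0,0],
    [0,0,0],
  ],
  spin=[0,0,0,0,0,0],
)

```text
time_s: 22.95
eef_pos: [0.6371, -0.19, 0.093]
ee_rot: [-3.141, -0.031, 0.002]
wrist_force: [-0.1, 0.5, -1.0]
finger_gap: 0.189
```

Emit:
move_arm(
  gripper=[1,1,1,1],
  xyz=[
    [0,0,0.4],
    [0,0,0.4],
    [0,0,0],
    [0,0,0],
  ],
  spin=[0,0,0,0],
)

```text
time_s: 23.28
eef_pos: [0.6373, -0.1901, 0.0854]
ee_rot: [-3.141, -0.031, 0.001]
wrist_force: [-0.3, 0.6, -0.4]
finger_gap: 0.189
```

Run:
```python
from fit import *
s=r.sense();print(s['time_s'],s['eef_pos'],s['ee_rot'],s['wrist_force'],s['wrist_torque'],s['finger_gap']*94)
im=r.snapshot('wrist');cv2.imwrite('pics/w20.png',im[:,:,::-1])
cv2.imwrite('pics/w20c.png',cv2.resize(im[150:225,245:310,::-1],None,fx=8,fy=8,interpolation=cv2.INTER_CUBIC))
im=r.snapshot('scene');crop(im,100,170,260,290,5,'pics/s20.png')
```

```text
23.2833 [ 0.6373 -0.1901  0.0854] [-3.1412 -0.0313  0.0007] [-0.3134  0.6097 -0.4396] [-0.0229 -0.0821  0.0247] 17.795186138377417
```

View pics/w20c.png

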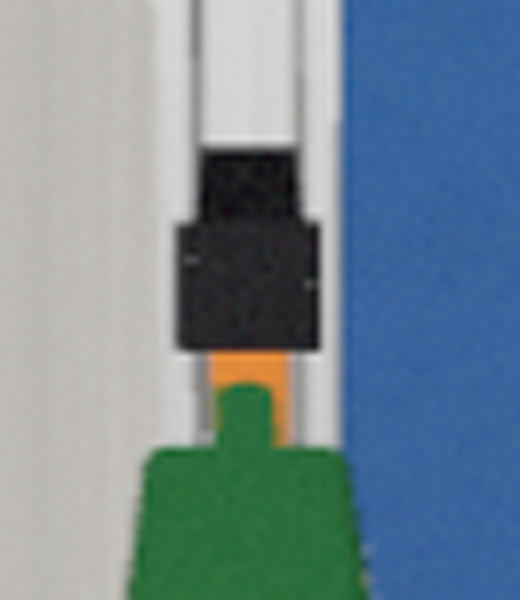

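View pics/s20.png

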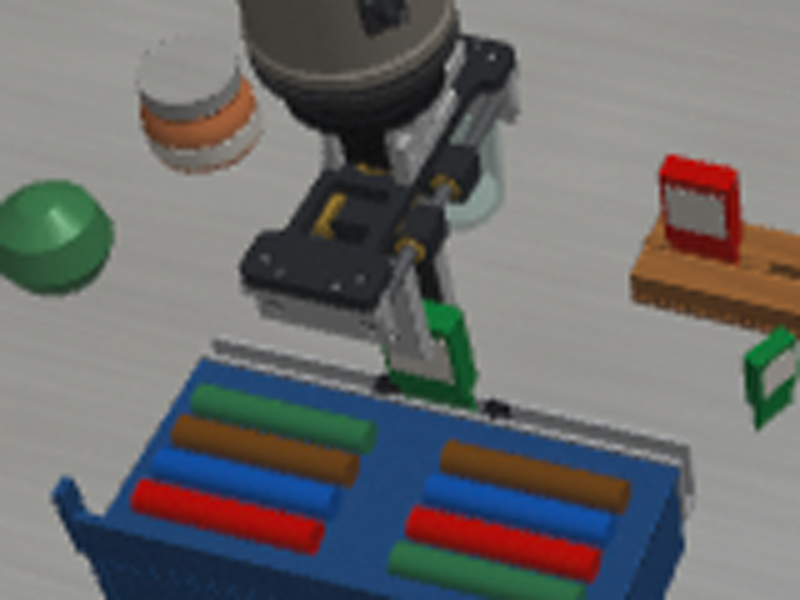

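Emit:
move_arm(
  gripper=[1,1,1,1],
  xyz=[
    [0.05,0,0.3],
    [0,0,0.3],
    [0,0,0],
    [0,0,0],
  ],
  spin=[0,0,0,0],
  grip_force=50,
)

```text
time_s: 23.72
eef_pos: [0.6384, -0.1901, 0.08]
ee_rot: [3.141, 0.031, 0.001]
wrist_force: [1.0, 0.1, 5.4]
finger_gap: 0.182
```

Emit:
move_arm(
  gripper=[1,1,1,1],
  xyz=[
    [0,0,0.2],
    [0,0,0.1],
    [0,0,0],
    [0,0,0],
  ],
  spin=[0,0,0,0],
)

```text
time_s: 24.05
eef_pos: [0.6385, -0.1902, 0.0772]
ee_rot: [3.141, 0.031, 0.001]
wrist_force: [-0.0, -0.1, 6.5]
finger_gap: 0.183
```

Emit:
move_arm(
  gripper=[1,1,1,1],
  xyz=[
    [0,0,0.1],
    [0,0,0.1],
    [0,0,0],
    [0,0,0],
  ],
  spin=[0,0,0,0],
)

```text
time_s: 24.38
eef_pos: [0.6385, -0.1902, 0.0754]
ee_rot: [3.141, 0.031, 0.002]
wrist_force: [-0.1, 0.4, 7.7]
finger_gap: 0.185
```

Emit:
move_arm(
  gripper=[1,1,1],
  xyz=[
    [0,0,0.15],
    [0,0,0],
    [0,0,0],
  ],
  spin=[0,0,0],
)

```text
time_s: 24.63
eef_pos: [0.6385, -0.1902, 0.074]
ee_rot: [3.141, 0.031, 0.002]
wrist_force: [-1.3, -0.2, 8.3]
finger_gap: 0.189
```

Emit:
move_arm(
  gripper=[1,1,1],
  xyz=[
    [0,0,0.1],
    [0,0,0],
    [0,0,0],
  ],
  spin=[0,0,0],
)

```text
time_s: 24.88
eef_pos: [0.6386, -0.1903, 0.0739]
ee_rot: [3.141, 0.031, 0.002]
wrist_force: [-4.5, 0.6, 19.3]
finger_gap: 0.189
```

Emit:
move_arm(
  gripper=[1,1,1],
  xyz=[
    [0,0,0.1],
    [0,0,0],
    [0,0,0],
  ],
  spin=[0,0,0],
)

```text
time_s: 25.13
eef_pos: [0.6387, -0.1903, 0.0738]
ee_rot: [3.141, 0.031, 0.003]
wrist_force: [-9.0, 2.3, 31.8]
finger_gap: 0.188
```

Emit:
move_arm(
  gripper=[1,1,1,1,1,1],
  xyz=[
    [0,0,-0.08],
    [0,0,0],
    [0,0,0],
    [0,0,0],
    [0,0,0],
    [0,0,0],
  ],
  spin=[0,0,0,0,0,0],
)

```text
time_s: 25.63
eef_pos: [0.6387, -0.1902, 0.0739]
ee_rot: [3.141, 0.031, 0.002]
wrist_force: [-6.0, 1.2, 21.1]
finger_gap: 0.186
```

Run:
```python
from fit import *
s=r.sense();print(s['time_s'],s['eef_pos'],s['ee_rot'],s['wrist_force'],s['wrist_torque'],s['finger_gap']*94)
im=r.snapshot('wrist');cv2.imwrite('pics/w21.png',im[:,:,::-1])
im=r.snapshot('scene');cv2.imwrite('pics/s21.png',im[:,:,::-1]);crop(im,100,170,260,290,5,'pics/s21c.png')
im=cv2.imread('pics/s21.png');im[:, :340]=0;im[:,400:]=0;cv2.imwrite('/tmp/a.png',im);print(redext('/tmp/a.png')[0])
s=r.sense();print(s['time_s'],s['eef_pos'],s['wrist_force'])
```

```text
25.6333 [ 0.6387 -0.1902  0.0739] [3.1408 0.0312 0.0024] [-6.0269  1.1806 21.1343] [0.2383 1.4325 0.0113] 17.530093056223247
(np.int32(361), np.int32(203), np.int32(381), np.int32(243), np.int32(579))
25.7333 [ 0.6387 -0.1902  0.0739] [-5.8758  1.4077 21.9279]
```

View pics/s21.png

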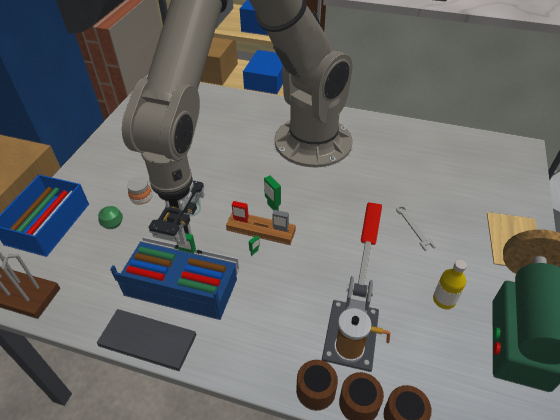

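View pics/s21c.png

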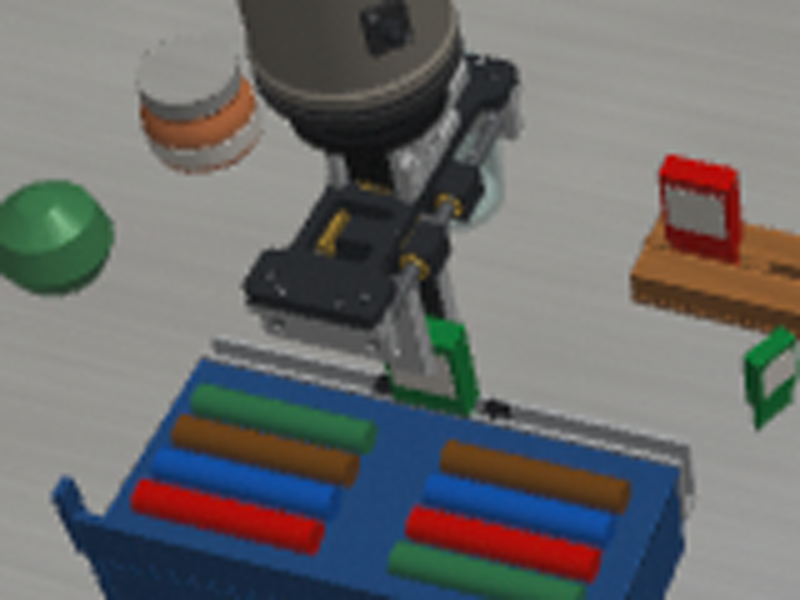

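View pics/w21.png

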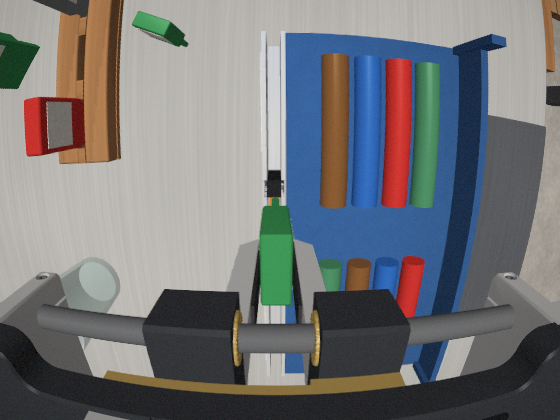

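```bash
python3 -c "
from bench import r
print(r.finish_job())"
```

```text
the job is handed in; nothing more can be done
None
```

The job is handed in at about 26 s of the 61 s allowed. I pumped the lever four full strokes, then took the middle-sized green holder from between the red and grey ones in the rack. It is pressed home in the bay between the two stops and still gripped.

**Strokes:** each one ended against the stop, where the wrist force jumped to 29–44 N from the 10–12 N the lever itself takes. After the first and last strokes the paddle's outline in the scene picture matched the start picture. After the second and third, the force dropped to about zero with the fingers clear of the paddle. The lever is up now.

**Seating:** the force rose from 5.4 to 8.3 N along the spring strip, then jumped against a rigid stop at tool height 73.9 mm. I had worked out 73.8 mm for home. I handed in with a steady push of about 21 N and a 50 N grip set (18 mm finger opening). In the last pictures the head sits between the stops and nothing else seems to have moved.

**Checks that disagreed:**
- **Fingertip height:** the fingertips sit about 35 mm higher than the stated TCP (tool point). I set the lever bottom by force and the holder grasp by the pictures.
- **Camera offset:** the scene and top cameras differed by about 5 mm, so I used the wrist camera for the rack and the bay.
- **Push force:** strokes 2 to 4 peaked at 41–44 N through the fingertips. That is above the 40 N limit for the arm and gripper body, although only the fingers touched the lever.

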